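# Load battery cells into a test fixture and latch its covers

### The arm

A 7-joint arm with a two-finger parallel gripper is mounted at the origin on the work surface. World frame = base frame: x ahead of the robot, y to its left, z up, the work surface at z = 0. Lengths are in mm, angles in rad, forces in N, time in s.
With the tool pointing down it reaches from about 425 to 825 mm from the base axis. Payload 3.6 kg.
Tool frame: the origin (TCP) lies on the mounting face of the last link; the fingertips stand 173 mm ahead of it and the grasp point (between the pads) lies 155 mm ahead of it (r.tips_ahead is the distance from the TCP to the fingertips, in mm); x points along the fingers, y is the direction in which the jaws open and shut, and the axes are right-handed (so a half turn about x gives the same grasp; the last joint's range is limited). The gripper opens to 85 mm and grips with 20 to 120 N. Pads are 22 mm wide; open, the fingers measure 114 mm over their backs; the gripper's body (76 mm by 85 mm) begins 54 mm behind the grasp point. The pads swing forward as they close: fully open they stand 13 mm farther back than shut.
Start: joints at [-1.351, 0.615, -0.013, 1.423, 0.008, 1.103, -0.04], TCP at [158.142, 630.45, 404.697] pointing down, gripper open.
Joint ranges: [-3.12, 3.12], [-0.3, 2.06], [-1.34, 1.32], [0.26, 2.42], [-1.36, 4.5], [0.01, 1.98], [-2.84, 2.84]. Speed limits (rad/s): [2.79, 2.79, 3.14, 3.14, 3.14, 3.14, 3.14].

### API

Orientations are given as a unit quaternion [x, y, z, w].
In Python, from workcell import r gives the robot as it stands.
- The arm moves only by the tool jog_arm, never from a script. Its argument "increments" is a list of rows, each a list of 7 numbers: the gripper command: -1 is fully open, 1 is shut, values between are in proportion, then the shift along the world's x, y, z in mm, then the turn, a rotation vector about the world's x, y, z in degrees. A call has 1 to 8 rows; each row shifts and turns the commanded pose from where the row before left it; what a row does not reach is not made up. A row lasts 1/12 s, in which the tool goes at most 41.7 mm and 7.16 degrees, less where a joint would pass 70% of its speed; a pose out of reach is approached as far as the arm can. A call is refused whole if a number of a shift passes 41.7 or a number of a turn 7.16, either way. A call with a gripper value outside its range is refused whole. The fingers move at their own pace and stop on an object; the grip force is fixed at half the most. Time passes only in rows, so rows that do not move let the fingers close. It gives the time, the measured TCP pose, the force and the opening at its end, in the units of the state.
- r.get_state(): the state, without advancing time (a new reading comes with each control period).
- r.grab_frame(name): name is "side" or "top"; returns the picture (480x640x3 uint8, red, green, blue); there is no depth.
- r.calibration(name): a dict with "fx", "fy", "cx", "cy" (pixels), "rvec" (rotation vector, rad) and "tvec" (3), from world to camera coordinates, as OpenCV has them. Camera axes: x right, y down, z forward; pixel columns grow to the right and rows downward; lengths in mm; the calibration is good to about 2 mm. A picture is of the moment at which its call begins. calibration takes no time and is no camera call.
- r.close_job(): hands the job in, once; it reports no verdict.
Trained networks look in the newest picture that a camera, given by its name, has taken for a name from the list of things; names that differ only in an ending like _2 or _b are one class to them, and where a whole thing is asked for, a point or a joint stands for the part that bears it (a point fixed in the world has none). Each returns a list of dicts, best first, with "conf" (0 to 1); they miss things now and then, are a little off and sometimes report something else, mostly with a low value. They report only what shows in the picture. A call takes as long as a camera call. They do not tell look-alikes from the thing itself.
- r.boxes_of(camera, target): "location" ([column, row] in pixels, amid what is visible of it).
- r.regions_of(camera, target): "region" (480x640 bool, what is visible of it) and "location" ([column, row] in pixels, amid what is visible of it).
The state is a dict: "time": time; "qpos": joint angles; "joint_velocities": joint speeds; "effort": joint torques, N m; "tool_pos": TCP position; "tcp_rot": TCP orientation; "force": force on the tool from outside, world axes, zero at the start; "wrist_torque": the same for the moment, N m; "width": opening from 0.0 (shut) to 1.0 (fully open).
Only numpy, scipy, OpenCV 4.12 (cv2) and the standard library are available. Lean on these libraries where they do the work, as an engineer would, in place of code of your own. Each camera call takes 0.05 s, during which the arm holds its last target.

### The job

Lay every battery cell on the table crosswise into the carrier tray, one flat in each pocket (any pocket), and then slide the tray along the table into the slotted test fixture, fully home against the end stop. Then press all four hinged contact covers down until each catch holds its cover shut, including any over an empty pocket, and leave the other things on the table where they are.

Things in the scene. Friction and masses are not known exactly. Their poses are not given: they have to be found in the camera images.
- cell1: Square battery cell, aluminium with black end bands and a brass contact on both ends: 46 long (its x axis) x 28 x 28, 90 g; both ends and all four long sides are alike. Origin at its centre. Lies on a long side on the table. Two to four cells; an absent one reads None.
- cell2: Square battery cell, aluminium with black end bands and a brass contact on both ends: 46 long (its x axis) x 28 x 28, 90 g; both ends and all four long sides are alike. Origin at its centre. Lies on a long side on the table. Two to four cells; an absent one reads None.
- cell3: Square battery cell, aluminium with black end bands and a brass contact on both ends: 46 long (its x axis) x 28 x 28, 90 g; both ends and all four long sides are alike. Origin at its centre. Lies on a long side on the table. Two to four cells; an absent one reads None.
- cell4: Square battery cell, aluminium with black end bands and a brass contact on both ends: 46 long (its x axis) x 28 x 28, 90 g; both ends and all four long sides are alike. Origin at its centre. Lies on a long side on the table. Two to four cells; an absent one reads None.
- tray: Loose grey carrier tray, 350 g, flat on the table. Plate 75 wide (its x, -37.5 to 37.5) x 231 long (its y, -155 to 76) x 5 thick. Origin at the underside, in the middle of its row of four pockets. +y leads into the fixture.
- tray_row (a point): Middle of the tray's row of four pockets, on floor level, 5 above the tray's origin; axes as the tray's. Pocket centres at x = 0, y = -55.5, -18.5, 18.5, 55.5; each 51 (x) x 33 (y) inside, walls 4 thick, tops 7 above the floor. A cell lies across the tray (its long axis along the tray's x) and stands 21 above the walls.
- tray_grip (a point): Grip point in the tray's upright tab (40 along x, 12 thick along y, top 50 above the tray's underside) at the tray's x = 0, y = -140, 40 up; axes as the tray's. Hold, slide and steer the tray by it; 58 free to the pocket walls.
- fixture: Fixed aluminium cell test fixture on the table, open at its -y end. Origin on the table where the tray's origin lies when fully home; axes as the tray's then. The tray slides on the table along +y between rails (inner faces x = -39.5 and 39.5, 2 play each side, 36 tall, y from -85 to 80) to an end stop at y = 76. Behind that: grey tester housing, 62 tall, to y = 191.
- fixture_mouth (a point): Middle of the mouth between the rail ends, on the table, at the fixture's y = -85; axes as the fixture's. Lips on the rails, undersides 9 above the table, reach 6 in over the edges of the tray's plate, so the tray only goes in from here, flat on the table. Flared guides 13 tall widen the mouth out to y = -127 of the fixture.
- cover_hinges (a point): Middle of the covers' hinge line (along the fixture's y) at the fixture's x = 46, y = 0, 41 up; axes as the fixture's. Covers 1 to 4 are black plates, 32 wide, 5 thick, mid-widths at y = -55.5, -18.5, 18.5, 55.5, 88 from hinge line to nose; shut they run level towards -x. Catch posts at x = -51 to -60, 49 tall.
- cover1 (a joint): Hinge angle (rad): 0 shut and level; open about 0.6 to 1; at most 1.2. A light spring lifts it (0.1 N m/rad, 1.5 N at the pad near shut). Over the last 0.1 rad its nose rides past a sprung catch: about 9 N straight down on the pad; past it (below 0.05) it snaps to 0 and is held. Not pressed past the catch it springs open again.
- cover1_pad (a point): Middle of the rubber thumb pad on the upper face of cover 1, 62 from its hinge, 2.5 above the plate's mid-plane; 43.5 above the table when shut. Moves with the cover.
- cover2 (a joint): Hinge angle (rad): 0 shut and level; open about 0.6 to 1; at most 1.2. A light spring lifts it (0.1 N m/rad, 1.5 N at the pad near shut). Over the last 0.1 rad its nose rides past a sprung catch: about 9 N straight down on the pad; past it (below 0.05) it snaps to 0 and is held. Not pressed past the catch it springs open again.
- cover2_pad (a point): Middle of the rubber thumb pad on the upper face of cover 2, 62 from its hinge, 2.5 above the plate's mid-plane; 43.5 above the table when shut. Moves with the cover.
- cover3 (a joint): Hinge angle (rad): 0 shut and level; open about 0.6 to 1; at most 1.2. A light spring lifts it (0.1 N m/rad, 1.5 N at the pad near shut). Over the last 0.1 rad its nose rides past a sprung catch: about 9 N straight down on the pad; past it (below 0.05) it snaps to 0 and is held. Not pressed past the catch it springs open again.
- cover3_pad (a point): Middle of the rubber thumb pad on the upper face of cover 3, 62 from its hinge, 2.5 above the plate's mid-plane; 43.5 above the table when shut. Moves with the cover.
- cover4 (a joint): Hinge angle (rad): 0 shut and level; open about 0.6 to 1; at most 1.2. A light spring lifts it (0.1 N m/rad, 1.5 N at the pad near shut). Over the last 0.1 rad its nose rides past a sprung catch: about 9 N straight down on the pad; past it (below 0.05) it snaps to 0 and is held. Not pressed past the catch it springs open again.
- cover4_pad (a point): Middle of the rubber thumb pad on the upper face of cover 4, 62 from its hinge, 2.5 above the plate's mid-plane; 43.5 above the table when shut. Moves with the cover.
- driver: Bystander, loose: screwdriver, 170 long; origin about its middle.
- tape: Bystander, loose: roll of tape, 64 across, 18 tall; origin at the centre of its underside.
- jar: Bystander, loose: small capped jar, 34 across, 50 tall; origin at the centre of its underside.
- meter: Bystander, loose: hand-held multimeter, 100 x 55 x 30; origin at the centre of its underside.
- terminals: Bystander, loose: white terminal block, 50 x 22 x 20; origin at the centre of its underside.
- bin: Bystander, loose: small open blue parts bin, 100 x 80 x 40; origin at the centre of its underside.
Mind the look-alikes: they are no part of the job. Leave any green or turquoise look-alike of the cell2 alone.

How it is judged:
By the outcome, as a careful person would: the job done as asked, in the order asked, and still so for the second after the job is handed in, with the robot touching nothing.
Of cell1, cell2, cell3, cell4 only 2 to 4 are there at a start; the rules pass over those that are not, and their reading is None.
At some moment in a run one of cell1, cell2, cell3, cell4, tray may be knocked a few centimetres aside while the robot is not near it.
Once in a run the grip may slacken for a moment while it holds something.
It also fails if it takes over 210 s, if anything falls off the work surface, if the arm or the gripper's body presses on something with over 40 N, if the wrist force passes 120 N, or if a joint passes its speed limit or range.

## Working session

There is one attempt and no reset: what is moved stays moved. The work goes in short steps, Python scripts to look and compute and a tool call to move; the robot and the scene stay as the last step left them, time stands still between calls to the robot, and variables do not carry over. Pictures are saved under pics/ and viewed, and the job is handed in when it is done.

Besides the shell and the picture viewer there is one more tool, called after "Call:" by a JSON object that holds its "op" and its "data". jog_arm: Moves the arm, as the interface text tells. Its arguments: {"type":"object","properties":{"increments":{"type":"array","items":{"type":"array","items":{"type":"number"}}}},"required":["increments"]}

```bash
mkdir -p pics; ls; python3 - <<'E'
from workcell import r
import cv2
s=r.get_state(); print({k:(v if not hasattr(v,'round') else v) for k,v in s.items()}); print(r.tips_ahead)
for n in("top","side"):
    f=r.grab_frame(n); cv2.imwrite(f"pics/{n}0.png",f[:,:,::-1]); print(n,r.calibration(n))
E
```

```text
pics
{'time': 0.0, 'qpos': array([-1.35148609,  0.61592383, -0.01258822,  1.42494316,  0.00809381,
        1.10341245, -0.04040449]), 'joint_velocities': array([-1.06438718e-03,  1.84884994e-05,  1.49834650e-03, -1.24986040e-03,
       -2.81135566e-03, -8.93408021e-05, -5.21533353e-04]), 'effort': array([-7.36699167e-04, -4.69211304e+01,  2.59231478e-01, -1.71033525e+01,
        9.98775358e-03,  9.57602053e-03, -6.95969106e-06]), 'tool_pos': array([158.08831272, 630.14016838, 403.51998215]), 'tcp_rot': array([ 0.08574835,  0.70187039, -0.08760267,  0.70167724]), 'force': array([ 0.12328703,  0.11174198, -0.21906562]), 'wrist_torque': array([-0.00604374, -0.00784484, -0.0092625 ]), 'width': 1.0021069622730425}
173.4
top {'fx': 454.0914966291569, 'fy': 454.0914966291569, 'cx': 315.4264554750205, 'cy': 239.40560156635294, 'rvec': array([ 2.10795968, -2.13990018,  0.14510344]), 'tvec': array([   2.46962327,  534.5255943 , 1000.53450866])}
side {'fx': 558.2845545031654, 'fy': 558.2845545031654, 'cx': 331.23039338597675, 'cy': 244.89663682119442, 'rvec': array([ 2.32438548, -0.66978659,  0.27908862]), 'tvec': array([-460.84987794,  243.5187368 , 1012.44533773])}
```

View pics/top0.png

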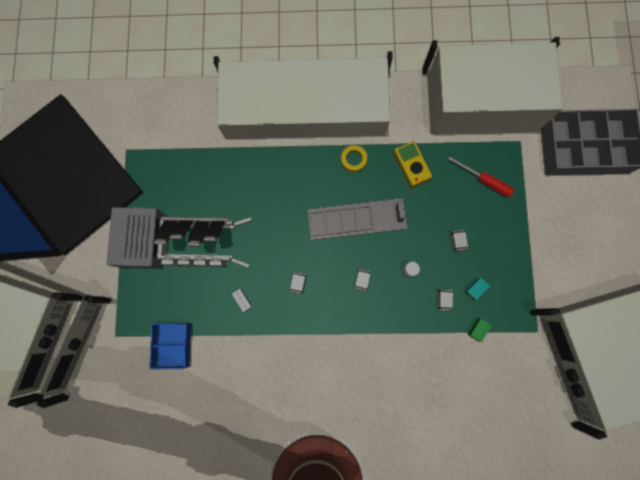

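View pics/side0.png

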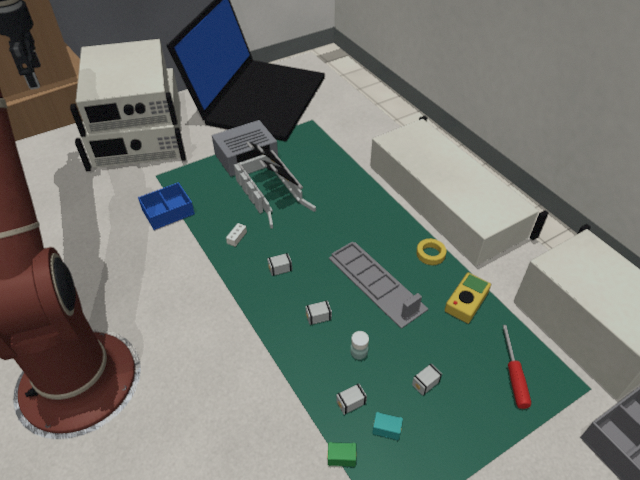

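```bash
cat > h.py <<'E'
from workcell import r
import numpy as np, cv2
from scipy.optimize import minimize
from scipy.spatial.transform import Rotation as R
CAL={n:r.calibration(n) for n in("top","side")}
def K(c): return np.array([[c['fx'],0,c['cx']],[0,c['fy'],c['cy']],[0,0,1]])
def proj(n,P):
    c=CAL[n]; return cv2.projectPoints(np.asarray(P,float).reshape(-1,1,3),c['rvec'],c['tvec'],K(c),None)[0][:,0]
def unproj(n,uv,z):
    c=CAL[n]; Rm=cv2.Rodrigues(c['rvec'])[0]; C=-Rm.T@c['tvec']
    d=Rm.T@np.array([(uv[0]-c['cx'])/c['fx'],(uv[1]-c['cy'])/c['fy'],1]); return C+d*(z-C[2])/d[2]
def box(x0,x1,y0,y1,z0,z1): return np.array([[x,y,z] for x in(x0,x1) for y in(y0,y1) for z in(z0,z1)],float)
CELL=[box(-23,23,-14,14,0,28)]
TRAY=[box(-37.5,37.5,-155,76,0,5),box(-29.5,29.5,-76,76,5,12),box(-20,20,-146,-134,5,50)]
S=8
def sil(n,boxes,p,roi,ox=(0,0)):
    x0,y0,x1,y1=roi; img=np.zeros(((y1-y0)*S,(x1-x0)*S),np.uint8)
    Rm=R.from_euler('z',p[2]).as_matrix()
    for b in boxes:
        q=proj(n,b@Rm.T+[p[0],p[1],p[3] if len(p)>3 else 0])+ox
        q=((q-[x0,y0]+.5)*S-.5)
        h=cv2.convexHull(q.astype(np.float32))
        cv2.fillPoly(img,[np.round(h*16).astype(np.int32)],255,shift=4)
    return cv2.resize(img,(x1-x0,y1-y0),interpolation=cv2.INTER_AREA)/255.
def fit(masks,boxes,p0,z=0.):
    rois={}
    for n,m in masks.items():
        ys,xs=np.nonzero(m); rois[n]=(max(xs.min()-12,0),max(ys.min()-12,0),min(xs.max()+12,640),min(ys.max()+12,480))
    def cost(p):
        s=0
        for n,m in masks.items():
            a=rois[n]; g=m[a[1]:a[3],a[0]:a[2]].astype(float)
            s+=((sil(n,boxes,[p[0],p[1],p[2]/50,z],a)-g)**2).sum()/g.sum()
        return s
    best=None
    for dy in (0,.3,-.3):
        x0=np.array([p0[0],p0[1],(p0[2]+dy)*50])
        o=minimize(cost,x0,method='Nelder-Mead',options=dict(initial_simplex=x0+np.array([[0,0,0],[6,0,0],[0,6,0],[0,0,6]]),xatol=.05,fatol=1e-5))
        if best is None or o.fun<best.fun: best=o
    return np.array([best.x[0],best.x[1],best.x[2]/50]),best.fun
def shot(n,name=None,roi=None,k=4):
    f=r.grab_frame(n)
    if name:
        g=f[:,:,::-1]
        if roi: g=cv2.resize(g[roi[1]:roi[3],roi[0]:roi[2]],None,fx=k,fy=k,interpolation=cv2.INTER_CUBIC)
        cv2.imwrite(f"pics/{name}.png",g)
    return f
E
python3 - <<'E'
from h import *
import pickle
D={}
for n in("top","side"):
    shot(n)
    for t in("cell1","tray","fixture","cover1","driver","tape","jar","meter","terminals","bin"):
        l=r.regions_of(n,t); D[n,t]=l
        print(n,t,[(round(d['conf'],2),[int(v) for v in d['location']],int(d['region'].sum())) for d in l])
pickle.dump(D,open('D0.pkl','wb'))
for u in [(299,283),(363,280),(446,299),(460,240)]:print(unproj("top",u,28).round(), )
E
```

```text
top cell1 [(0.83, [444, 298], 316), (0.72, [300, 282], 262), (0.62, [474, 290], 340), (0.55, [460, 240], 287), (0.55, [482, 327], 296), (0.53, [361, 278], 270)]
top tray [(0.57, [359, 218], 3094)]
top fixture [(0.66, [154, 237], 5381)]
top cover1 [(0.89, [164, 233], 348), (0.84, [199, 234], 341), (0.84, [180, 229], 278), (0.82, [214, 229], 276)]
top driver [(0.71, [494, 182], 416), (0.36, [165, 231], 348), (0.2, [156, 238], 5469), (0.17, [194, 232], 369)]
top tape [(0.91, [354, 154], 419)]
top jar [(0.75, [412, 270], 201)]
top meter [(0.88, [413, 165], 1082)]
top terminals [(0.54, [241, 301], 201), (0.46, [216, 228], 257)]
top bin [(0.67, [169, 346], 1817)]
side cell1 [(0.91, [387, 424], 626), (0.86, [278, 261], 433), (0.75, [429, 379], 529), (0.71, [338, 454], 656), (0.67, [378, 284], 3327), (0.61, [351, 396], 595), (0.56, [319, 309], 448)]
side tray [(0.6, [378, 285], 3328), (0.32, [254, 144], 70)]
side fixture [(0.98, [253, 157], 3908)]
side cover1 [(0.58, [254, 145], 54), (0.57, [267, 163], 66), (0.55, [280, 176], 165)]
side driver [(0.57, [517, 381], 705)]
side tape [(0.8, [428, 252], 551)]
side jar [(0.62, [356, 347], 439)]
side meter [(0.75, [468, 296], 1343), (0.17, [266, 163], 103)]
side terminals [(0.74, [238, 234], 289)]
side bin [(0.59, [167, 205], 1565)]
[436.  34.  28.]
[ 441. -113.   28.]
[ 395. -300.   28.]
[ 530. -340.   28.]
```

```bash
python3 - <<'E'
from h import *
import pickle
D=pickle.load(open('D0.pkl','rb'))
def near(n,t,uv):
    return min(D[n,t],key=lambda d:np.hypot(*(np.array(d['location'])-uv)))['region']
C=[(436,34),(441,-113),(395,-300),(530,-340)]
for c in C:
    m={n:near(n,"cell1",proj(n,[[*c,14]])[0]) for n in("top","side")}
    for ns in(("top",),("side",),("top","side")):
        f=min((fit({n:m[n] for n in ns},CELL,(*c,a)) for a in(0,.8,1.57,-.8)),key=lambda x:x[1]); print(c,ns,f[0].round(3),round(f[1],3))
m={n:D[n,"tray"][0]['region'] for n in("top","side")}
for ns in(("top",),("side",),("top","side")):
    f=fit({n:m[n] for n in ns},TRAY,(*unproj("top",(349,219),5)[:2],0.)); print(ns,f[0].round(3),f[1])
g=[]
f=shot("top");v=f[:,:,::-1]
cv2.imwrite("pics/c1.png",cv2.resize(v[200:340,280:500],None,fx=3.6,fy=3.6,interpolation=cv2.INTER_CUBIC))
cv2.imwrite("pics/c2.png",cv2.resize(v[190:290,100:260],None,fx=5,fy=5,interpolation=cv2.INTER_CUBIC))
f=shot("side");v=f[:,:,::-1]
cv2.imwrite("pics/c3.png",cv2.resize(v[115:235,205:325],None,fx=5,fy=5,interpolation=cv2.INTER_CUBIC))
E
```

```text
(436, 34) ('top',) [ 4.38086e+02  3.83230e+01 -2.35000e-01] 0.028
(436, 34) ('side',) [ 4.39671e+02  3.79570e+01 -1.99000e-01] 0.031
(436, 34) ('top', 'side') [ 4.3886e+02  3.8132e+01 -2.0700e-01] 0.077
(441, -113) ('top',) [ 4.41944e+02 -1.12036e+02 -2.85000e-01] 0.025
(441, -113) ('side',) [ 4.44206e+02 -1.12631e+02 -3.01000e-01] 0.065
(441, -113) ('top', 'side') [ 442.745 -112.441    2.852] 0.135
(395, -300) ('top',) [ 3.93492e+02 -2.98897e+02 -5.70000e-02] 0.039
(395, -300) ('side',) [ 396.608 -300.311    3.084] 0.029
(395, -300) ('top', 'side') [ 3.9483e+02 -3.0002e+02 -8.2000e-02] 0.146
(530, -340) ('top',) [ 530.335 -340.225    3.304] 0.097
(530, -340) ('side',) [ 5.33578e+02 -3.41035e+02  1.64000e-01] 0.052
(530, -340) ('top', 'side') [ 5.32567e+02 -3.40837e+02  1.40000e-01] 0.191
('top',) [ 5.86042e+02 -6.59970e+01  1.03000e-01] 0.022615820527483465
('side',) [ 5.88199e+02 -6.53820e+01  1.02000e-01] 0.01887862563954692
('top', 'side') [ 5.87067e+02 -6.56540e+01  1.04000e-01] 0.05842113263768821
```

View pics/c1.png

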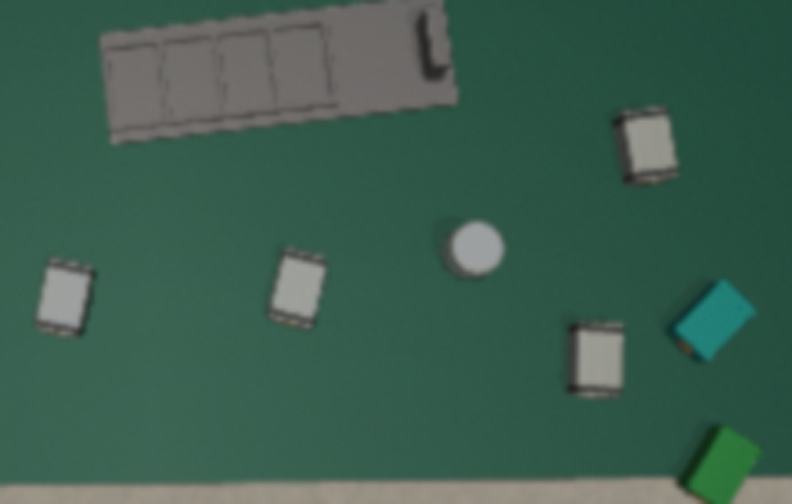

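View pics/c2.png

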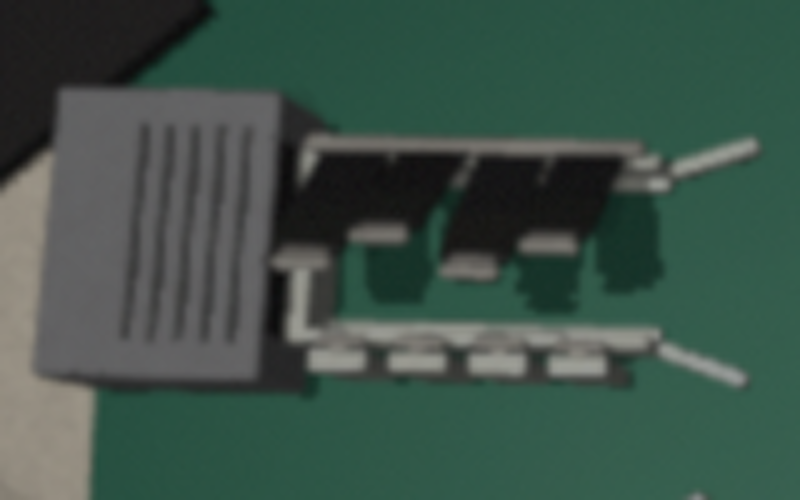

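View pics/c3.png

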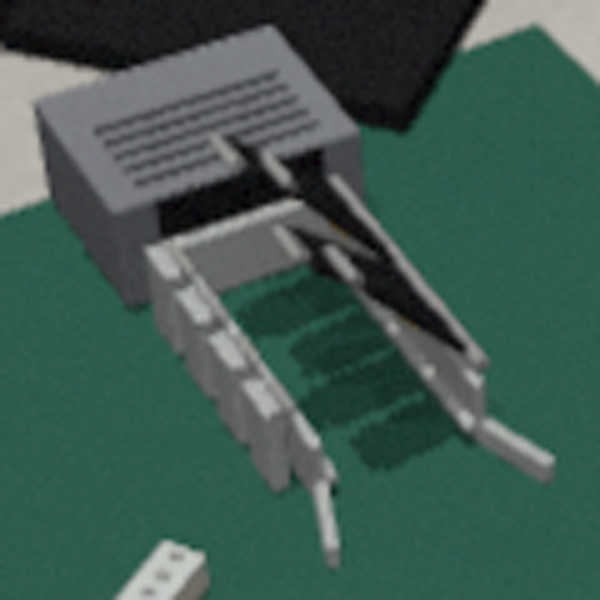

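```bash
python3 - <<'E'
from h import *
q=lambda u:(100+(u[0]+.5)/5-.5,190+(u[1]+.5)/5-.5)
ps=[unproj("top",q(u),49)[:2] for u in[(577,366),(498,362),(418,360),(337,360)]]
print(np.round(ps,1))
for u in[(58,88),(280,92),(262,382),(35,372)]: print('hous',unproj("top",q(u),62)[:2].round(1))
q2=lambda u:(205+(u[0]+.5)/5-.5,115+(u[1]+.5)/5-.5)
ps2=[unproj("side",q2(u),49)[:2] for u in[(262,397),(228,350),(195,306),(164,263)]]
print(np.round(ps2,1))
loc=np.array([[-55.5,y] for y in(-55.5,-18.5,18.5,55.5)])
for P in(ps,ps2):
    P=np.array(P);a=loc-loc.mean(0);b=P-P.mean(0)
    th=np.arctan2((a[:,0]*b[:,1]-a[:,1]*b[:,0]).sum(),(a*b).sum());c,s=np.cos(th),np.sin(th);Rm=np.array([[c,-s],[s,c]])
    print(th,P.mean(0)-Rm@loc.mean(0))
for u in[(640,148),(305,135)]: print('hi-rail outer',unproj("top",q(u),41)[:2].round(1))
for u in[(655,330),(330,325)]: print('lo-rail inner',unproj("top",q(u),36)[:2].round(1))
for u in[(670,172),(755,145),(660,345),(742,380)]: print('guide',unproj("top",q(u),13)[:2].round(1))
for u in[(668,172),(755,148)]: pass
E
```

```text
[[483.5 224.3]
 [485.9 260.7]
 [487.4 297.6]
 [488.  335. ]]
hous [615.2 465.9]
hous [611.3 362. ]
hous [477.  364.2]
hous [483.2 468.4]
[[484.7 222. ]
 [486.1 259.2]
 [487.1 295.4]
 [488.5 331.7]]
-0.04081508109950041 [541.65959908 277.12577612]
-0.03418933257109136 [542.07853527 275.18228684]
hi-rail outer [586.3 199.1]
hi-rail outer [595.5 357.4]
lo-rail inner [501.2 191.6]
lo-rail inner [506.  343.6]
guide [580.3 190.7]
guide [592.8 149.9]
guide [497. 194.]
guide [479.8 154.9]
```

```bash
cat >> h.py <<'E'
def tool():
    s=r.get_state(); Rm=R.from_quat(s['tcp_rot']).as_matrix(); return s,Rm
def plan(tx,ty,tz,yaw=None):
    """yaw: desired world angle of jaw axis (mod pi). prints delta; grasp-tilt fix included"""
    s,Rm=tool(); p=s['tool_pos']; d=np.array([tx,ty,tz])-p
    if yaw is None: rv=np.zeros(3)
    else:
        best=None
        for k in(0,np.pi,-np.pi):
            y=np.array([np.cos(yaw+k),np.sin(yaw+k),0]);x=np.array([0,0,-1.]);T=np.stack([x,y,np.cross(x,y)],1)
            v=R.from_matrix(T@Rm.T).as_rotvec()
            if best is None or np.linalg.norm(v)<np.linalg.norm(best):best=v
        rv=np.degrees(best)
    print('t',round(s['time'],2),'pos',p.round(1),'delta',d.round(1),'rv',rv.round(2),'w',round(s['width'],3),'F',s['force'].round(1),'q7',s['qpos'][6].round(2))
def pose():
    s,Rm=tool(); print('t',round(s['time'],2),'pos',s['tool_pos'].round(1),'xax',Rm[:,0].round(3),'jawdeg',np.degrees(np.arctan2(Rm[1,1],Rm[0,1])).round(2),'w',round(s['width'],3),'F',s['force'].round(1))
E
python3 -c "
from h import *
pose();plan(439,38,300,-.2)"
```

```text
t 1.3 pos [158.1 630.4 404.7] xax [-0. -0. -1.] jawdeg 75.92 w 1.002 F [ 0.5  0.3 -0.2]
t 1.3 pos [158.1 630.4 404.7] delta [ 280.9 -592.4 -104.7] rv [  0.    -0.   -87.38] w 1.002 F [ 0.5  0.3 -0.2] q7 -0.04
```

Call:
{"op": "jog_arm", "data": {"increments": [[-1, 17.5, -37, -5, 0, 0, -5.46], [-1, 17.5, -37, -5, 0, 0, -5.46], [-1, 17.5, -37, -5, 0, 0, -5.46], [-1, 17.5, -37, -5, 0, 0, -5.46], [-1, 17.5, -37, -5, 0, 0, -5.46], [-1, 17.5, -37, -5, 0, 0, -5.46], [-1, 17.5, -37, -5, 0, 0, -5.46], [-1, 17.5, -37, -5, 0, 0, -5.46]]}}

```text
time: 1.97
tool_pos: [298.6, 332.7, 364.9]
tcp_rot: [0.343, 0.618, -0.342, 0.618]
force: [0.8, -0.1, -0.1]
width: 0.999
```

Call:
{"op": "jog_arm", "data": {"increments": [[-1, 17.5, -37, -5, 0, 0, -5.46], [-1, 17.5, -37, -5, 0, 0, -5.46], [-1, 17.5, -37, -5, 0, 0, -5.46], [-1, 17.5, -37, -5, 0, 0, -5.46], [-1, 17.5, -37, -5, 0, 0, -5.46], [-1, 17.5, -37, -5, 0, 0, -5.46], [-1, 17.5, -37, -5, 0, 0, -5.46], [-1, 17.5, -37, -5, 0, 0, -5.46]]}}

```text
time: 2.63
tool_pos: [438.9, 36.7, 324.9]
tcp_rot: [0.549, 0.446, -0.548, 0.447]
force: [0.7, 1.0, 0.8]
width: 1.0
```

```bash
python3 -c "
from h import *
shot('top','g1',(240,200,400,320),5);shot('side','g1s',(180,160,380,310),4)
plan(439,38,300,-.207);pose()
print(proj('top',[[439,38,330-173]]),proj('side',[[439,38,330-173]]))"
```

```text
t 2.73 pos [440.5  31.8 325.1] delta [ -1.5   6.2 -25.1] rv [0.26 0.25 0.41] w 0.997 F [-0.1 -0.1 -0.2] q7 -0.02
t 2.73 pos [440.5  31.8 325.1] xax [ 0.004 -0.005 -1.   ] jawdeg -12.26 w 0.997 F [-0.1 -0.1 -0.2]
[[292.92196171 277.28812619]] [[275.11031605 215.66351693]]
```

```bash
python3 -c "
from h import *
shot('top','g2',(240,200,400,320),5);shot('side','g2s',(180,160,380,310),4)
pose()"
```

```text
t 2.83 pos [438.5  37.3 324.7] xax [ 0. -0. -1.] jawdeg -11.61 w 0.999 F [-0.4  1.4 -0.1]
```

View pics/g2.png

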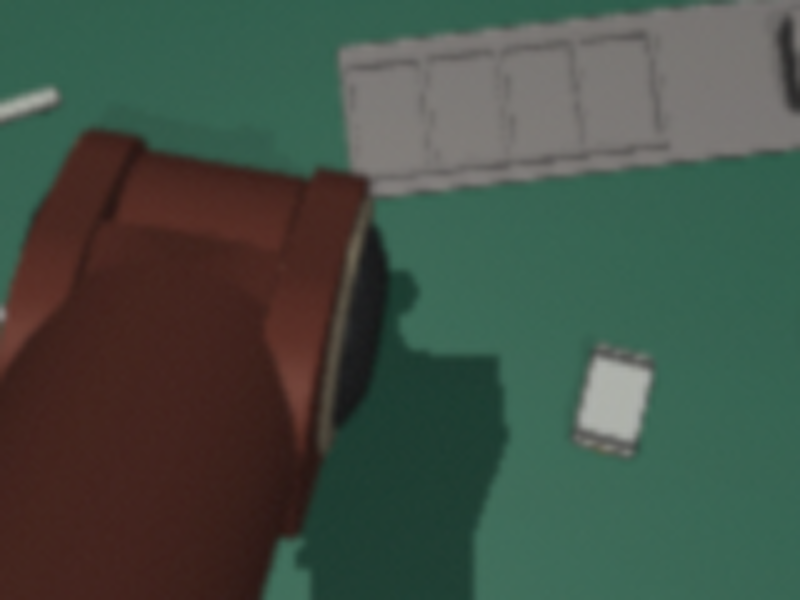

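View pics/g2s.png

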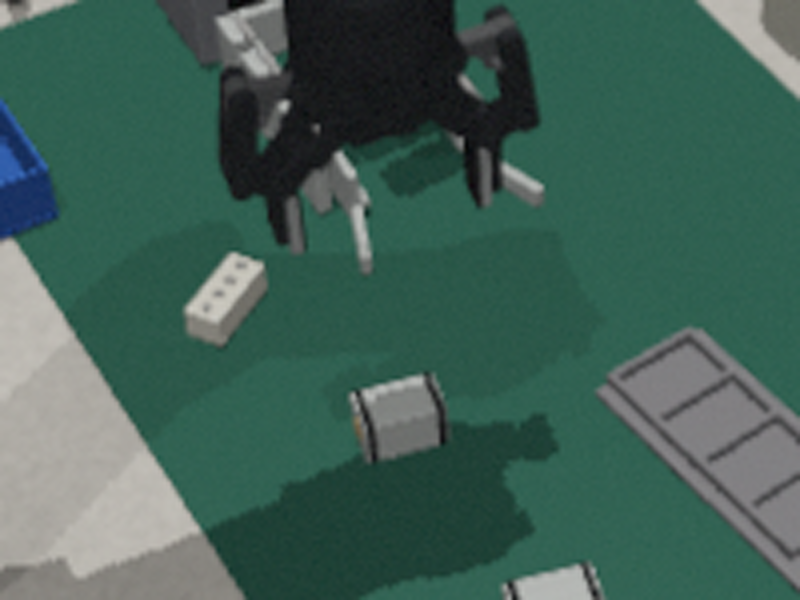

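Call:
{"op": "jog_arm", "data": {"increments": [[-1, 0.5, 0.7, -35, 0, 0, -0.2], [-1, 0, 0, -35, 0, 0, 0], [-1, 0, 0, -35, 0, 0, 0], [-1, 0, 0, -25, 0, 0, 0], [-1, 0, 0, -16.5, 0, 0, 0], [-1, 0, 0, 0, 0, 0, 0], [-1, 0, 0, 0, 0, 0, 0]]}}

```text
time: 3.42
tool_pos: [438.3, 40.5, 178.0]
tcp_rot: [-0.547, -0.448, 0.548, -0.447]
force: [0.3, -0.2, 0.3]
width: 1.002
```

```bash
python3 -c "
from h import *
shot('side','g3s',(200,180,350,300),5);pose()"
```

```text
t 3.47 pos [438.7  40.3 178.8] xax [ 0.     0.001 -1.   ] jawdeg -11.51 w 1.0 F [ 0.5 -0.9 -0.4]
```

View pics/g3s.png

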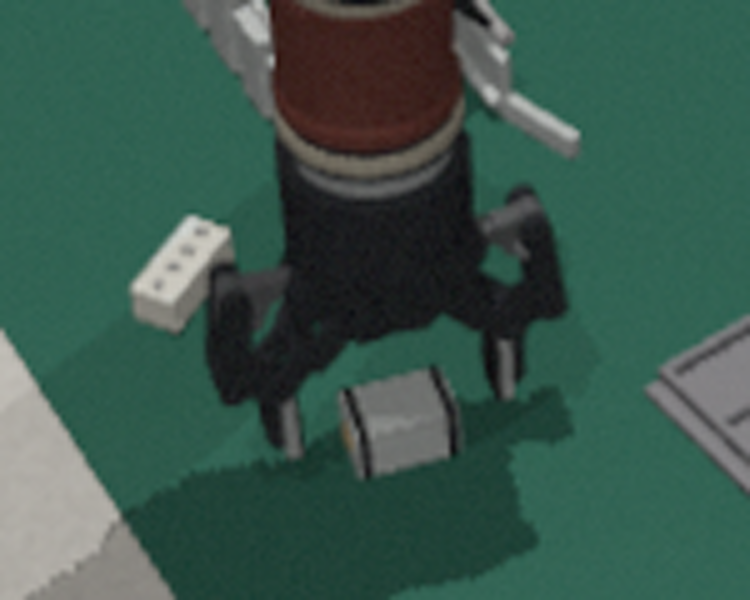

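Call:
{"op": "jog_arm", "data": {"increments": [[1, 0, 0, 0, 0, 0, 0], [1, 0, 0, 0, 0, 0, 0], [1, 0, 0, 0, 0, 0, 0], [1, 0, 0, 0, 0, 0, 0], [1, 0, 0, 0, 0, 0, 0], [1, 0, 0, 0, 0, 0, 0]]}}

```text
time: 3.97
tool_pos: [438.9, 39.3, 179.5]
tcp_rot: [0.549, 0.446, -0.547, 0.447]
force: [-0.3, 0.9, 8.7]
width: 0.525
```

```bash
python3 -c "
from h import *
shot('side','g4s',(200,180,350,300),5);pose()"
```

```text
t 4.02 pos [438.9  39.3 179.5] xax [ 0.002  0.001 -1.   ] jawdeg -11.65 w 0.523 F [-1.2  0.5  7.4]
```

View pics/g4s.png

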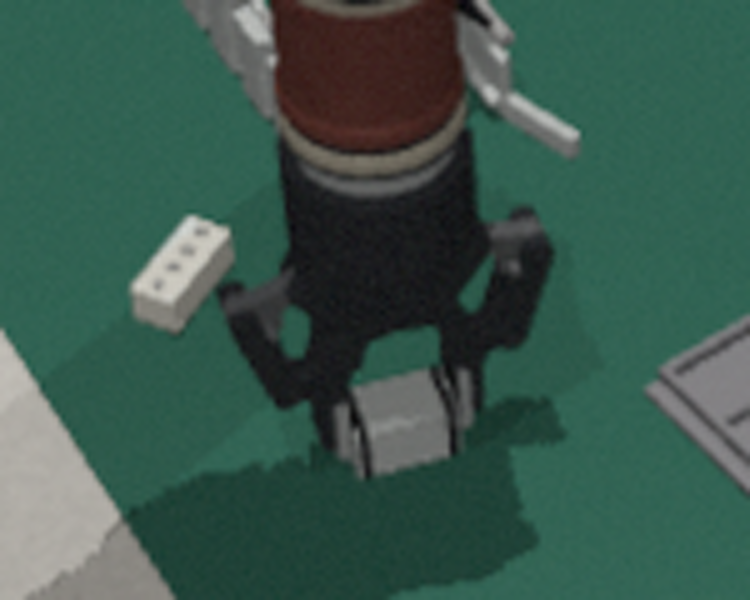

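Call:
{"op": "jog_arm", "data": {"increments": [[1, 0, 0, 10, 0, 0, 0], [1, 0, 0, 25, 0, 0, 0], [1, 0, 0, 25, 0, 0, 0], [1, 0, 0, 0, 0, 0, 0], [1, 0, 0, 0, 0, 0, 0], [1, 0, 0, 0, 0, 0, 0]]}}

```text
time: 4.52
tool_pos: [438.3, 39.4, 238.2]
tcp_rot: [0.548, 0.447, -0.548, 0.447]
force: [-0.0, 0.5, -1.2]
width: 0.527
```

```bash
cat >> h.py <<'E'
def fittray(p0=(587,-65.7,.104),names=("top","side"),boxes=TRAY):
    m={}
    for n in names:
        shot(n); l=[d for d in r.regions_of(n,"tray") if d['region'].sum()>1500]
        if l: m[n]=l[0]['region']
        for nn in([n] if l else []):
            f=fit({nn:m[nn]},boxes,p0); print('tray',nn,f[0].round(3),round(f[1],3),l[0]['conf'].__round__(2))
    return m
E
python3 -c "
from h import *
pose();fittray();shot('side','g5s',(200,150,350,270),5);pose()"
```

```text
t 4.52 pos [438.3  39.4 238.2] xax [-0.  0. -1.] jawdeg -11.61 w 0.527 F [-0.   0.5 -1.2]
tray top [ 5.85851e+02 -6.46300e+01  1.02000e-01] 0.016 0.75
tray side [ 5.88143e+02 -6.50290e+01  1.01000e-01] 0.011 0.61
t 4.77 pos [438.4  39.1 237.5] xax [-0.002 -0.    -1.   ] jawdeg -11.65 w 0.524 F [ 0.2 -0.  -0.4]
```

View pics/g5s.png

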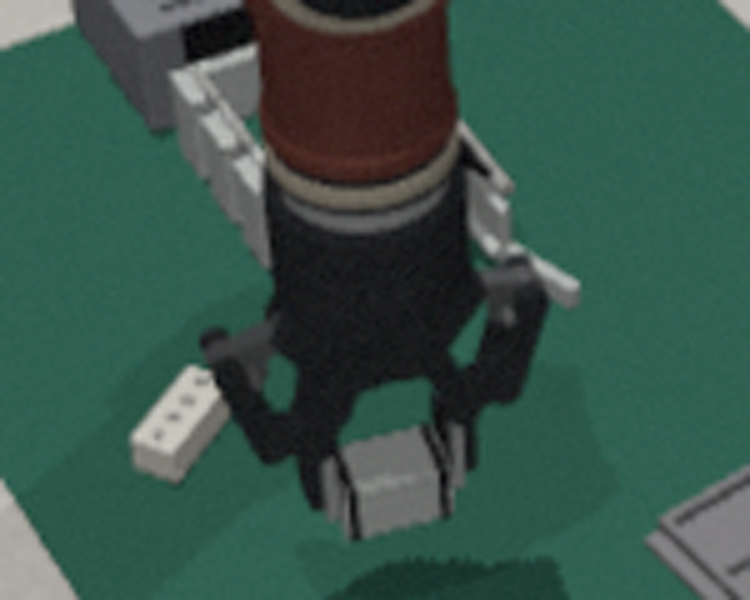

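Call:
{"op": "jog_arm", "data": {"increments": [[1, 32, -10.6, 0, 0, 0, 3.5], [1, 32, -10.6, 0, 0, 0, 3.5], [1, 32, -10.6, 0, 0, 0, 3.5], [1, 28, -9.4, 0, 0, 0, 3.5], [1, 18.8, -6.4, 0, 0, 0, 3.5], [1, 0, 0, 0, 0, 0, 0], [1, 0, 0, -15, 0, 0, 0], [1, 0, 0, -20, 0, 0, 0]]}}

```text
time: 5.43
tool_pos: [581.8, -8.7, 203.4]
tcp_rot: [0.475, 0.524, -0.474, 0.525]
force: [-0.2, 0.0, -0.6]
width: 0.528
```

```bash
python3 -c "
from h import *
r.grab_frame('top');r.grab_frame('top');shot('side','g6s',(280,180,430,300),5);plan(581.2,-8.4,184,.102)"
```

```text
t 5.58 pos [580.   -8.2 201.4] delta [  1.2  -0.2 -17.4] rv [-0.03 -0.34  0.01] w 0.527 F [-0.2  0.6 -0.8] q7 0.35
```

View pics/g6s.png

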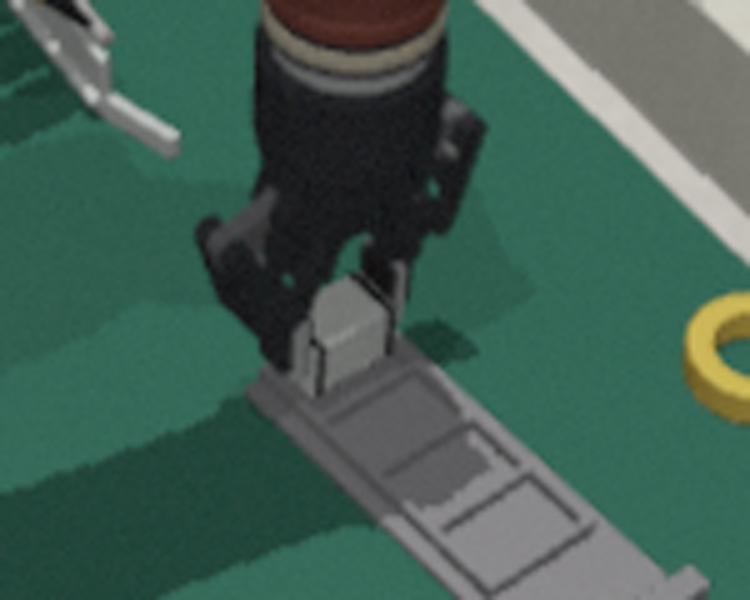

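```bash
cat >> h.py <<'E'
E12=[(a,b) for a in range(8) for b in range(a) if bin(a^b).count('1')==1]
def overlay(img,n,boxes,p,roi,k,col):
    Rm=R.from_euler('z',p[2]).as_matrix()
    for b in boxes:
        q=(proj(n,b@Rm.T+[p[0],p[1],p[3]])-[roi[0],roi[1]]+.5)*k-.5
        for a,c in E12: cv2.line(img,*[tuple(int(v) for v in q[i]) for i in(a,c)],col,1,cv2.LINE_AA)
POCK=[box(-25.5,25.5,y-16.5,y+16.5,5,12) for y in(-55.5,-18.5,18.5,55.5)]
def view(n,name,roi,k,items):
    f=r.grab_frame(n)[:,:,::-1]; g=cv2.resize(f[roi[1]:roi[3],roi[0]:roi[2]],None,fx=k,fy=k,interpolation=cv2.INTER_CUBIC)
    for b,p,c in items: overlay(g,n,b,p,roi,k,c)
    cv2.imwrite(f"pics/{name}.png",g)
E
python3 -c "
from h import *
pose()
s=r.get_state();p=s['tool_pos']
view('side','g7s',(300,220,400,300),8,[(CELL,(p[0]+.12,p[1]-1.2,.102,p[2]-178.3),(0,0,255)),(POCK,(588.1,-65.0,.102,0),(0,255,255))])"
```

```text
t 5.58 pos [580.   -8.2 201.4] xax [-0.006  0.001 -1.   ] jawdeg 5.84 w 0.527 F [-0.2  0.6 -0.8]
```

View pics/g7s.png

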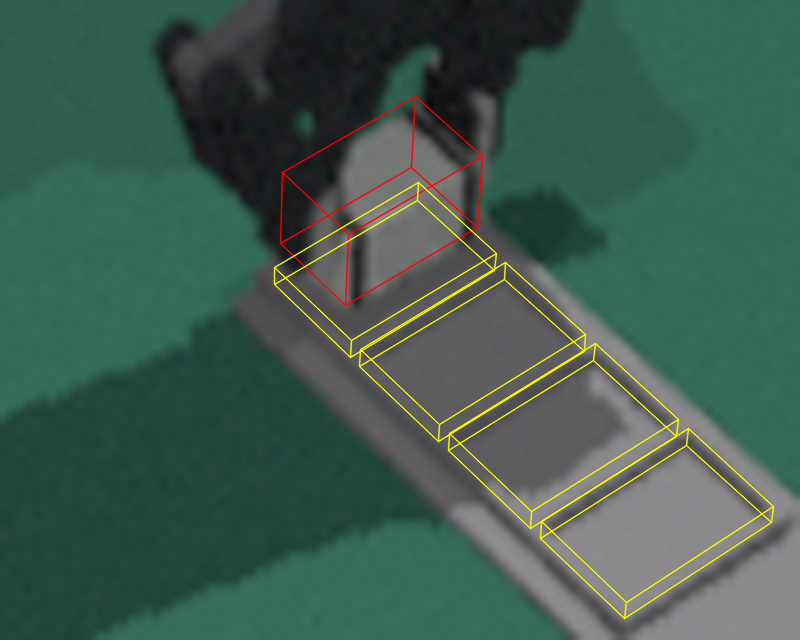

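Call:
{"op": "jog_arm", "data": {"increments": [[1, 0.3, 0, -8, 0, 0, 0], [1, 0, 0, -6, 0, 0, 0], [1, 0, 0, -4, 0, 0, 0], [1, 0, 0, -1, 0, 0, 0], [1, 0, 0, 0, 0, 0, 0], [1, 0, 0, 0, 0, 0, 0]]}}

```text
time: 6.13
tool_pos: [581.8, -8.4, 184.7]
tcp_rot: [0.474, 0.525, -0.474, 0.525]
force: [-0.6, -0.1, 3.2]
width: 0.526
```

```bash
python3 -c "
from h import *
r.grab_frame('top')
s=r.get_state();p=s['tool_pos']
view('side','g8s',(300,220,400,300),8,[(POCK,(588.1,-65.0,.102,0),(0,255,255))]);pose()"
```

```text
t 6.23 pos [581.7  -8.4 184.6] xax [ 0.  0. -1.] jawdeg 5.86 w 0.527 F [-0.1 -0.5  4. ]
```

View pics/g8s.png

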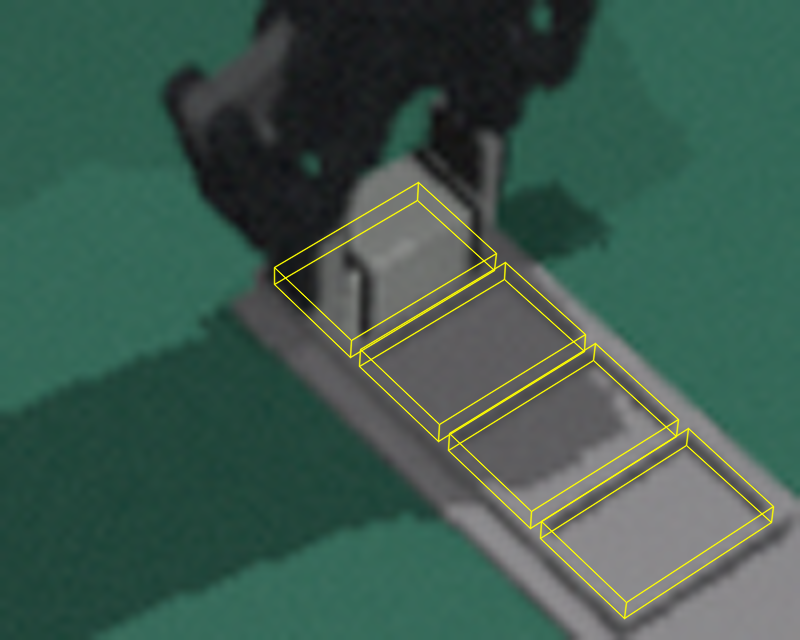

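Call:
{"op": "jog_arm", "data": {"increments": [[-1, 0, 0, 0, 0, 0, 0], [-1, 0, 0, 0, 0, 0, 0], [-1, 0, 0, 0, 0, 0, 0], [-1, 0, 0, 10, 0, 0, 0], [-1, 0, 0, 30, 0, 0, 0], [-1, 0, 0, 30, 0, 0, 0], [-1, 0, 0, 0, 0, 0, 0]]}}

```text
time: 6.82
tool_pos: [584.0, -9.0, 260.2]
tcp_rot: [0.476, 0.522, -0.471, 0.528]
force: [0.1, 0.5, 1.1]
width: 1.002
```

```bash
cat >> h.py <<'E'
def fitcells(ps,names=("side","top")):
    for n in names:
        f=shot(n); l=r.regions_of(n,"cell1")
        for c in ps:
            z=c[3] if len(c)>3 else 0
            u=proj(n,[[c[0],c[1],14+z]])[0]
            ds=[d for d in l if np.hypot(*(np.array(d['location'])-u))<30 and d['region'].sum()<1500]
            if not ds: print(n,c,'none',[(round(d['conf'],2),d['location']) for d in l]); continue
            d=min(ds,key=lambda d:np.hypot(*(np.array(d['location'])-u)))
            ff=fit({n:d['region']},CELL,c[:3],z); a=ff[0]; a[2]=(a[2]+np.pi/2)%np.pi-np.pi/2
            print(n,'cell',a.round(3),'cost',round(ff[1],3),'conf',round(d['conf'],2))
    pose()
E
python3 -c "
from h import *
fitcells([(443,-112.4,-.29),(581.3,-9.6,.102,5)])
view('side','g9s',(260,200,400,320),5,[(POCK,(588.1,-65.0,.102,0),(0,255,255))]);plan(443,-112,178,-.29)"
```

```text
side cell [ 4.45084e+02 -1.12263e+02 -2.74000e-01] cost 0.052 conf 0.76
side cell [ 5.84578e+02 -9.05900e+00  1.37000e-01] cost 0.033 conf 0.66
top cell [ 4.43354e+02 -1.12839e+02 -2.54000e-01] cost 0.044 conf 0.74
top (581.3, -9.6, 0.102, 5) none [(0.88, [446.9, 296.3]), (0.74, [364.1, 280.4]), (0.74, [473.0, 288.3]), (0.74, [480.7, 330.4]), (0.66, [458.0, 240.0]), (0.61, [163.9, 230.0]), (0.17, [365.0, 218.1]), (0.16, [210.9, 229.5])]
t 7.02 pos [581.3  -8.3 253.9] xax [-0.001  0.    -1.   ] jawdeg 5.87 w 1.0 F [ 0.   0.2 -0.2]
t 7.07 pos [581.2  -8.3 253.4] delta [-138.2 -103.7  -75.4] rv [ -0.03  -0.12 -22.48] w 1.002 F [-0.3 -0.  -0.3] q7 0.33
```

View pics/g9s.png

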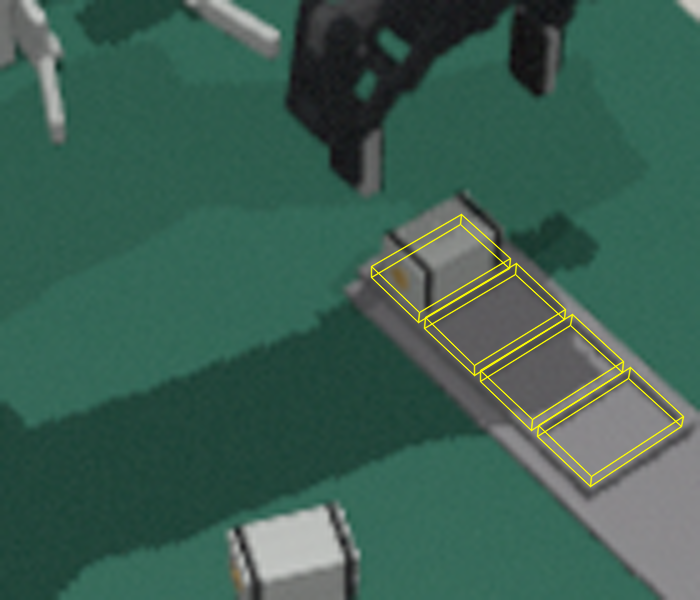

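Call:
{"op": "jog_arm", "data": {"increments": [[-1, -25, -19, 0, 0, 0, -3.6], [-1, -25, -19, 0, 0, 0, -3.6], [-1, -25, -19, -5, 0, 0, -3.6], [-1, -25, -19, -10, 0, 0, -3.6], [-1, -25, -19, -10, 0, 0, -3.6], [-1, -12, -9.2, -10, 0, 0, -3.6], [-1, 0, 0, -10, 0, 0, 0], [-1, 0, 0, 0, 0, 0, 0]]}}

```text
time: 7.73
tool_pos: [443.0, -113.3, 207.3]
tcp_rot: [-0.563, -0.428, 0.566, -0.425]
force: [0.3, -0.4, -0.5]
width: 0.999
```

```bash
python3 -c "
from h import *
r.grab_frame('top')
view('side','h1s',(250,220,390,340),5,[(CELL,(445.1,-112.3,-.275,0),(0,0,255))]);plan(444.2,-112.5,178.5,-.275)"
```

```text
t 7.83 pos [ 444.8 -112.5  208.6] delta [ -0.6  -0.  -30.1] rv [-0.04 -0.09 -0.04] w 1.0 F [ 0.6 -0.2 -0.5] q7 0.35
```

View pics/h1s.png

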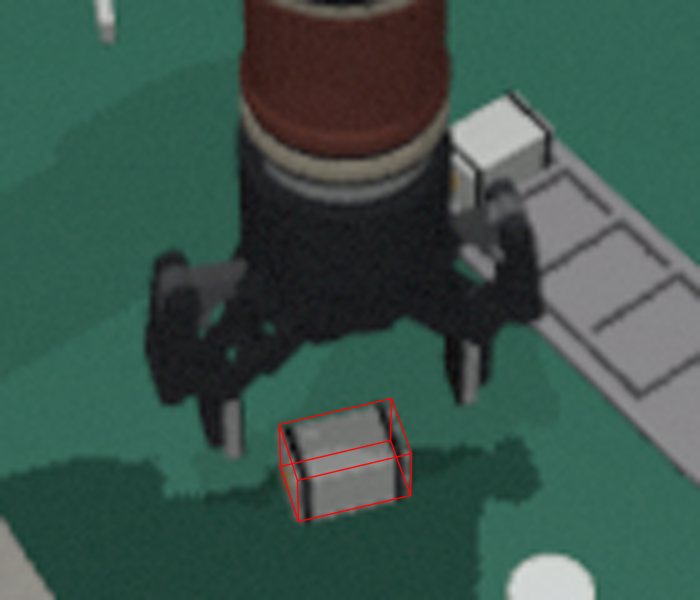

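Call:
{"op": "jog_arm", "data": {"increments": [[-1, 0, 0, -20, 0, 0, 0], [-1, 0, 0, -10, 0, 0, 0], [1, 0, 0, 0, 0, 0, 0], [1, 0, 0, 0, 0, 0, 0], [1, 0, 0, 0, 0, 0, 0], [1, 0, 0, 0, 0, 0, 0], [1, 0, 0, 0, 0, 0, 0], [1, 0, 0, 0, 0, 0, 0]]}}

```text
time: 8.5
tool_pos: [445.1, -112.6, 180.2]
tcp_rot: [0.564, 0.427, -0.563, 0.427]
force: [0.0, 1.1, 6.3]
width: 0.524
```

Call:
{"op": "jog_arm", "data": {"increments": [[1, 0, 0, 0, 0, 0, 0], [1, 0, 0, 10, 0, 0, 0], [1, 0, 0, 25, 0, 0, 0], [1, 0, 0, 25, 0, 0, 0], [1, 0, 0, 0, 0, 0, 0], [1, 0, 0, 0, 0, 0, 0]]}}

```text
time: 9.0
tool_pos: [445.1, -112.6, 240.3]
tcp_rot: [0.564, 0.426, -0.563, 0.428]
force: [0.5, -0.8, -0.1]
width: 0.522
```

```bash
python3 -c "
from h import *
fittray();
s=r.get_state();p=s['tool_pos']
view('side','h2s',(250,200,390,320),5,[(CELL,(p[0]+1,p[1],-.275,p[2]-178.5),(0,0,255))]);pose()"
```

```text
tray top [ 5.8601e+02 -6.4713e+01  1.0000e-01] 0.134 0.92
tray side [ 5.8846e+02 -6.4572e+01  9.8000e-02] 0.252 0.77
t 9.25 pos [ 444.4 -112.5  238.3] xax [-0.002  0.001 -1.   ] jawdeg -15.74 w 0.523 F [-0.  -0.1 -0.5]
```

View pics/h2s.png

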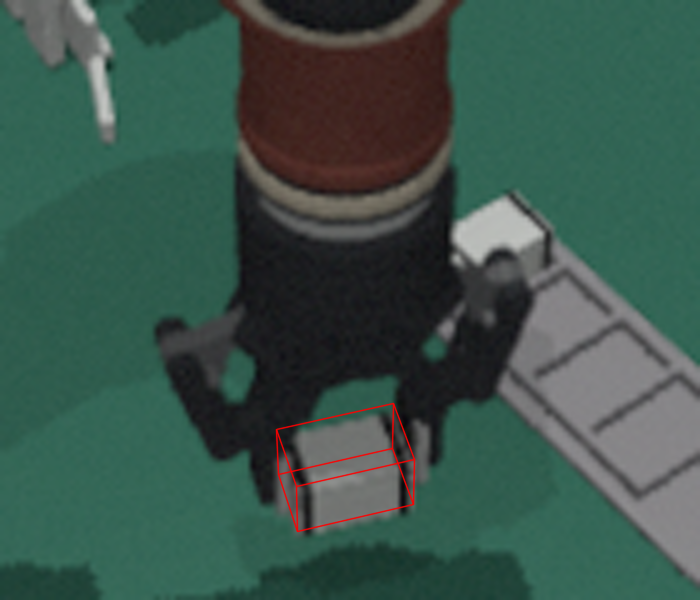

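Call:
{"op": "jog_arm", "data": {"increments": [[1, 30, 14.1, 0, 0, 0, 3.6], [1, 30, 14.1, 0, 0, 0, 3.6], [1, 30, 14.1, 0, 0, 0, 3.6], [1, 30, 14.1, 0, 0, 0, 3.6], [1, 20.8, 9.9, 0, 0, 0, 3.6], [1, 0, 0, 0, 0, 0, 3.5], [1, 0, 0, -15, 0, 0, 0], [1, 0, 0, -20, 0, 0, 0]]}}

```text
time: 9.92
tool_pos: [586.4, -46.2, 204.1]
tcp_rot: [0.475, 0.524, -0.473, 0.525]
force: [0.5, -1.1, -1.2]
width: 0.527
```

```bash
python3 -c "
from h import *
r.grab_frame('top');r.grab_frame('top')
s=r.get_state();p=s['tool_pos']
view('side','h3s',(300,220,400,300),8,[(CELL,(p[0]+1,p[1],.1,p[2]-178.5),(0,0,255)),(POCK,(588.3,-64.7,.1,0),(0,255,255))]);plan(585.3,-46.2,184,.1)"
```

```text
t 10.07 pos [584.5 -46.3 202. ] delta [  0.8   0.1 -18. ] rv [-0.03 -0.33 -0.01] w 0.526 F [-1.1  0.3  0.9] q7 0.41
```

View pics/h3s.png

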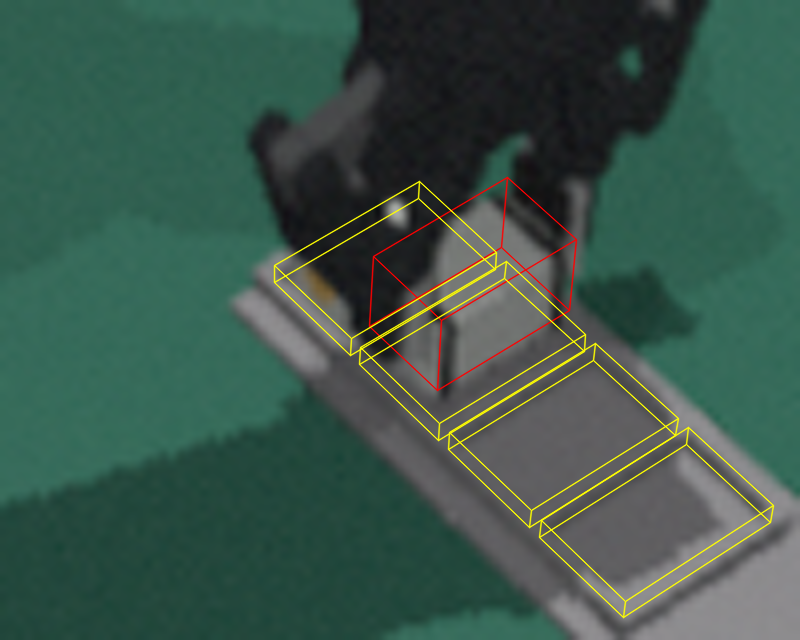

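Call:
{"op": "jog_arm", "data": {"increments": [[1, 0, 0.3, -8, 0, 0, 0], [1, 0, 0, -6, 0, 0, 0], [1, 0, 0, -4, 0, 0, 0], [1, 0, 0, -1.5, 0, 0, 0], [1, 0, 0, 0, 0, 0, 0], [1, 0, 0, 0, 0, 0, 0]]}}

```text
time: 10.57
tool_pos: [585.5, -46.1, 185.2]
tcp_rot: [0.474, 0.524, -0.474, 0.524]
force: [-1.3, 0.3, 2.9]
width: 0.524
```

```bash
python3 -c "
from h import *
r.grab_frame('top')
view('side','h4s',(300,220,400,300),8,[(POCK,(588.3,-64.7,.1,0),(0,255,255))]);pose()"
```

```text
t 10.67 pos [585.5 -46.1 185.3] xax [ 0.  0. -1.] jawdeg 5.76 w 0.521 F [-2.6 -0.3  3.6]
```

View pics/h4s.png

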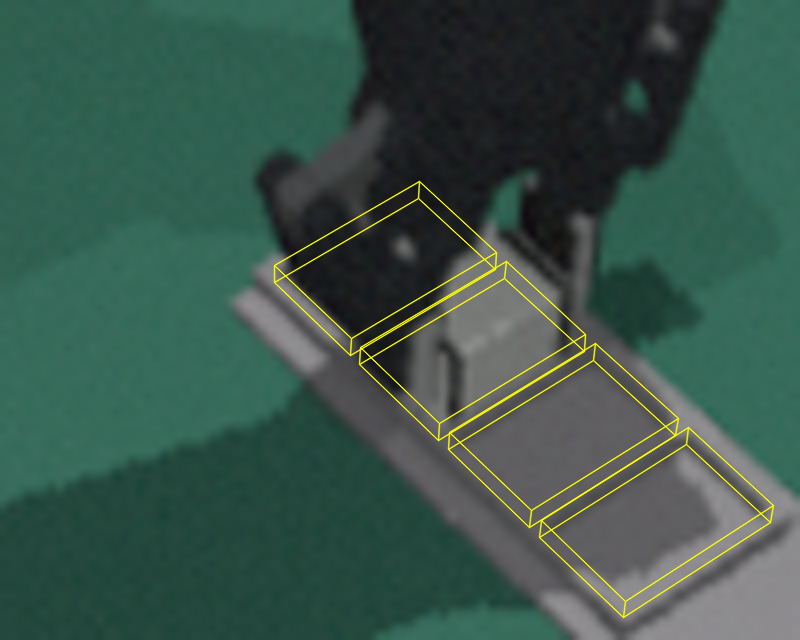

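Seated (cell at the second pocket, around crop 510,340). Release and lift, re-measure the next cells.

Call:
{"op": "jog_arm", "data": {"increments": [[-1, 0, 0, 0, 0, 0, 0], [-1, 0, 0, 0, 0, 0, 0], [-1, 0, 0, 0, 0, 0, 0], [-1, 0, 0, 10, 0, 0, 0], [-1, 0, 0, 30, 0, 0, 0], [-1, 0, 0, 30, 0, 0, 0], [-1, 0, 0, 0, 0, 0, 0]]}}

```text
time: 11.25
tool_pos: [587.8, -46.8, 260.8]
tcp_rot: [0.477, 0.521, -0.472, 0.528]
force: [0.3, -0.2, 0.8]
width: 0.999
```

```bash
python3 -c "
from h import *
fitcells([(395,-300,-.08),(532,-341,.14),(585,-46,.1,5)])
view('side','h5s',(280,200,440,320),5,[(POCK,(588.3,-64.7,.1,0),(0,255,255))]);plan(532,-341,210,.14);plan(395,-300,210,-.08)"
```

```text
side cell [ 3.97152e+02 -3.00712e+02 -9.30000e-02] cost 0.034 conf 0.75
side cell [ 5.34431e+02 -3.41739e+02  1.68000e-01] cost 0.072 conf 0.89
side cell [ 5.87354e+02 -4.60190e+01  1.04000e-01] cost 0.022 conf 0.79
top cell [ 3.93987e+02 -2.99558e+02 -1.50000e-02] cost 0.162 conf 0.57
top (532, -341, 0.14) none [(0.81, [473.4, 290.9]), (0.57, [443.8, 295.7]), (0.57, [479.4, 330.8])]
top (585, -46, 0.1, 5) none [(0.81, [473.4, 290.9]), (0.57, [443.8, 295.7]), (0.57, [479.4, 330.8])]
t 11.45 pos [585.1 -45.8 254.3] xax [-0.001  0.    -1.   ] jawdeg 5.77 w 0.998 F [ 0.6  0.5 -0.7]
t 11.5 pos [585.  -45.8 253.9] delta [ -53.  -295.2  -43.9] rv [-0.02 -0.13  2.26] w 0.997 F [-0.6 -0.5 -0. ] q7 0.38
t 11.5 pos [585.  -45.8 253.9] delta [-190.  -254.2  -43.9] rv [ -0.03  -0.12 -10.35] w 0.997 F [-0.6 -0.5 -0. ] q7 0.38
```

View pics/h5s.png

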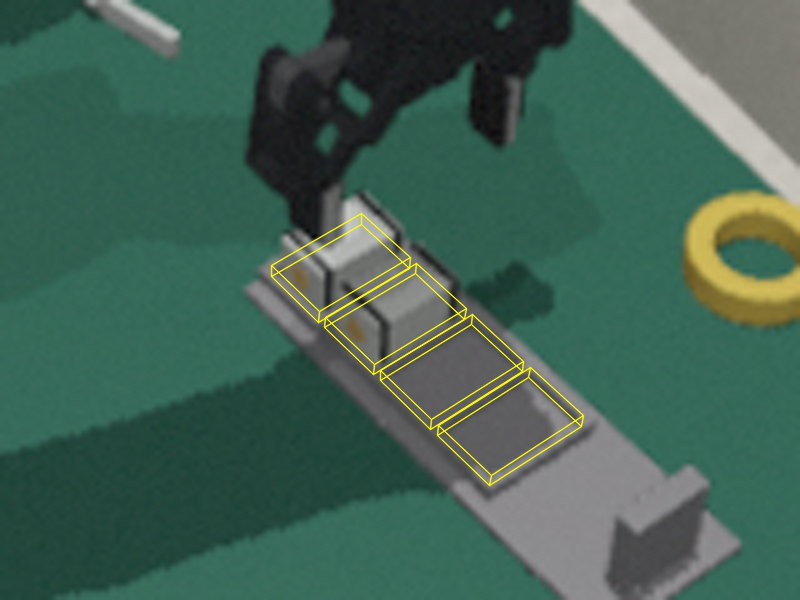

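Call:
{"op": "jog_arm", "data": {"increments": [[-1, -6.5, -36.5, 0, 0, 0, 0.5], [-1, -6.5, -36.5, 0, 0, 0, 0.5], [-1, -6.5, -36.5, 0, 0, 0, 0.5], [-1, -6.5, -36.5, 0, 0, 0, 0.5], [-1, -6.5, -36.5, 0, 0, 0, 0.5], [-1, -6.5, -36.5, 0, 0, 0, 0.5], [-1, -6.5, -36.5, -5, 0, 0, 0.1], [-1, -5, -25, -10, 0, 0, 0]]}}

```text
time: 12.17
tool_pos: [533.4, -331.2, 239.5]
tcp_rot: [0.46, 0.535, -0.462, 0.537]
force: [0.2, -0.4, 0.8]
width: 1.003
```

Call:
{"op": "jog_arm", "data": {"increments": [[-1, -2, -14.7, -15, 0, 0, 0], [-1, 0, 0, -14, 0, 0, 0], [-1, 0, 0, 0, 0, 0, 0], [-1, 0, 0, 0, 0, 0, 0]]}}

```text
time: 12.5
tool_pos: [532.6, -340.5, 208.8]
tcp_rot: [0.46, 0.539, -0.46, 0.535]
force: [0.1, 0.7, 0.4]
width: 0.999
```

```bash
python3 -c "
from h import *
r.grab_frame('top')
view('side','i1s',(340,280,500,400),5,[(CELL,(534.4,-341.5,.16,0),(0,0,255))]);plan(532.5,-341.1,178.3,.155)"
```

```text
t 12.6 pos [ 533.7 -340.2  210.7] delta [ -1.2  -0.9 -32.4] rv [-0.05  0.01 -0.08] w 0.997 F [0.4 0.1 0.4] q7 0.87
```

View pics/i1s.png

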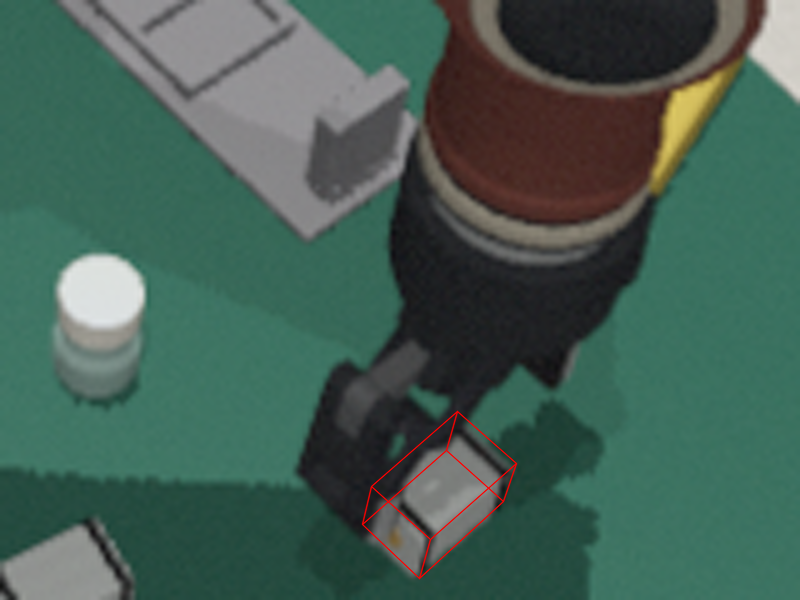

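Call:
{"op": "jog_arm", "data": {"increments": [[-1, -0.5, -0.5, -20, 0, 0, 0], [-1, 0, 0, -11.5, 0, 0, 0], [1, 0, 0, 0, 0, 0, 0], [1, 0, 0, 0, 0, 0, 0], [1, 0, 0, 0, 0, 0, 0], [1, 0, 0, 0, 0, 0, 0], [1, 0, 0, 0, 0, 0, 0], [1, 0, 0, 0, 0, 0, 0]]}}

```text
time: 13.27
tool_pos: [533.1, -342.1, 180.4]
tcp_rot: [0.46, 0.536, -0.46, 0.538]
force: [0.0, 0.7, 3.9]
width: 0.525
```

Call:
{"op": "jog_arm", "data": {"increments": [[1, 0, 0, 0, 0, 0, 0], [1, 0, 0, 10, 0, 0, 0], [1, 0, 0, 30, 0, 0, 0], [1, 0, 0, 36, 0, 0, 0], [1, 0, 0, 0, 0, 0, 0], [1, 0, 0, 0, 0, 0, 0]]}}

```text
time: 13.77
tool_pos: [533.0, -342.2, 257.9]
tcp_rot: [0.46, 0.535, -0.46, 0.539]
force: [0.4, 0.0, -1.3]
width: 0.522
```

```bash
python3 -c "
from h import *
fittray(boxes=TRAY+[box(-23,23,y-14,y+14,5,33) for y in(18.5,55.5)]);
s=r.get_state();p=s['tool_pos']
view('side','i2s',(320,200,480,320),5,[(CELL,(p[0]+2,p[1],.155,p[2]-178.5),(0,0,255)),(POCK,(588.3,-64.7,.1,0),(0,255,255))]);pose()"
```

```text
tray top [ 5.85619e+02 -6.46440e+01  1.01000e-01] 0.215 0.65
tray side [ 5.87708e+02 -6.41440e+01  1.07000e-01] 0.323 0.57
t 14.02 pos [ 532.  -341.3  253.6] xax [-0.003  0.002 -1.   ] jawdeg 8.86 w 0.525 F [ 0.3  0.5 -0.7]
```

View pics/i2s.png

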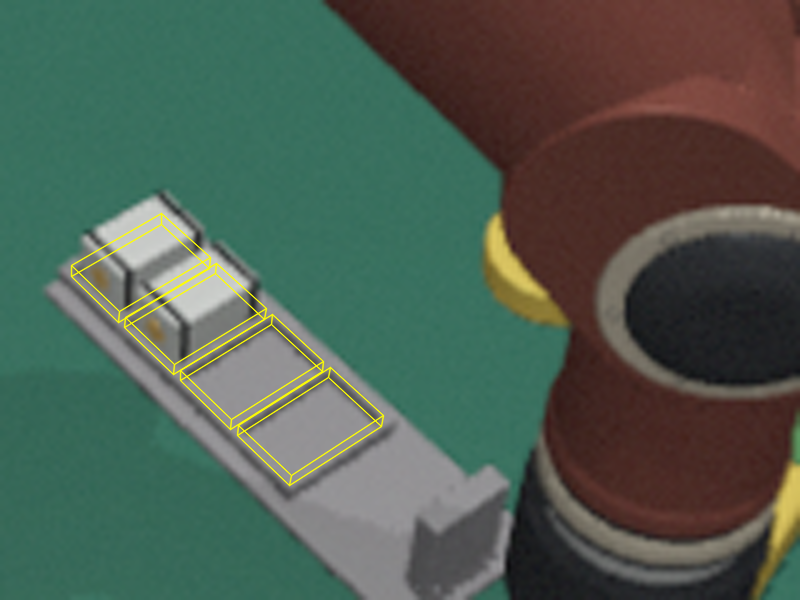

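Call:
{"op": "jog_arm", "data": {"increments": [[1, 7.5, 34.5, 0, 0, 0, -0.5], [1, 7.5, 34.5, 0, 0, 0, -0.5], [1, 7.5, 34.5, 0, 0, 0, -0.5], [1, 7.5, 34.5, 0, 0, 0, -0.5], [1, 7.5, 34.5, 0, 0, 0, -0.5], [1, 7.5, 34.5, 0, 0, 0, -0.6], [1, 7.5, 34.5, 0, 0, 0, 0], [1, 4.5, 16.3, 0, 0, 0, 0]]}}

```text
time: 14.68
tool_pos: [590.2, -77.3, 253.7]
tcp_rot: [0.473, 0.528, -0.472, 0.524]
force: [1.0, 1.1, -0.3]
width: 0.524
```

Call:
{"op": "jog_arm", "data": {"increments": [[1, 0, 0, 0, 0, 0, 0], [1, 0, 0, -20, 0, 0, 0], [1, 0, 0, -20, 0, 0, 0], [1, 0, 0, -10, 0, 0, 0], [1, 0, 0, 0, 0, 0, 0], [1, 0, 0, 0, 0, 0, 0]]}}

```text
time: 15.18
tool_pos: [589.2, -84.8, 204.5]
tcp_rot: [0.474, 0.525, -0.475, 0.524]
force: [0.6, 0.9, -0.1]
width: 0.526
```

```bash
python3 -c "
from h import *
r.grab_frame('top')
s=r.get_state();p=s['tool_pos']
view('side','i3s',(310,220,410,300),8,[(CELL,(p[0]+2,p[1]+.7,.1,p[2]-178.5),(0,0,255)),(POCK,(588.3,-64.7,.1,0),(0,255,255))]);plan(589,-83.7,184,.1)"
```

```text
t 15.28 pos [589.9 -84.6 206. ] delta [ -0.9   0.9 -22. ] rv [0.03 0.08 0.02] w 0.525 F [ 0.4  0.4 -0.6] q7 0.46
```

View pics/i3s.png

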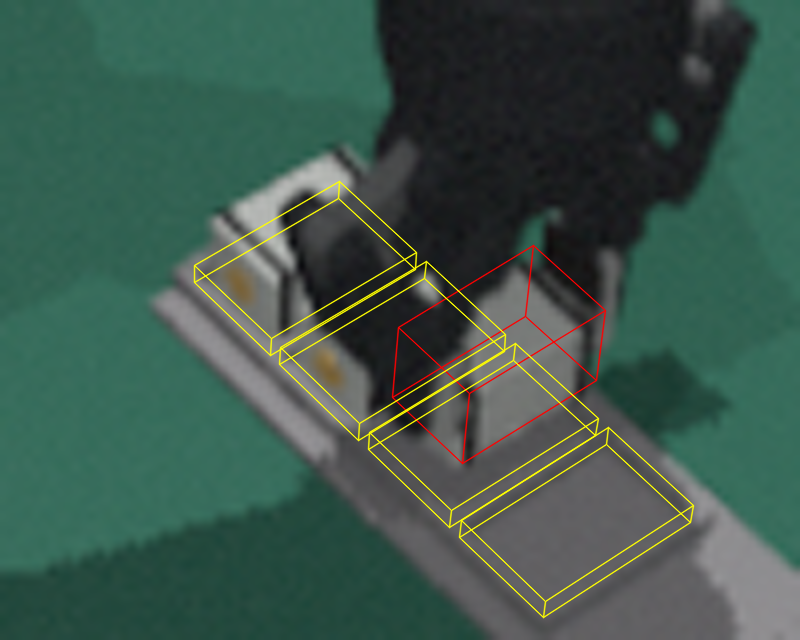

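Call:
{"op": "jog_arm", "data": {"increments": [[1, -0.6, 0.8, -9, 0, 0, 0], [1, 0, 0, -7, 0, 0, 0], [1, 0, 0, -4, 0, 0, 0], [1, 0, 0, -2, 0, 0, 0], [1, 0, 0, 0, 0, 0, 0], [1, 0, 0, 0, 0, 0, 0]]}}

```text
time: 15.78
tool_pos: [588.7, -83.1, 185.4]
tcp_rot: [0.474, 0.525, -0.474, 0.524]
force: [-4.7, 1.3, 15.3]
width: 0.524
```

```bash
python3 -c "
from h import *
r.grab_frame('top')
view('side','i4s',(310,220,410,300),8,[(POCK,(588.3,-64.7,.1,0),(0,255,255))]);pose()"
```

```text
t 15.88 pos [588.7 -83.1 185.4] xax [-0.     0.001 -1.   ] jawdeg 5.76 w 0.525 F [-4.5  0.4 15. ]
```

View pics/i4s.png

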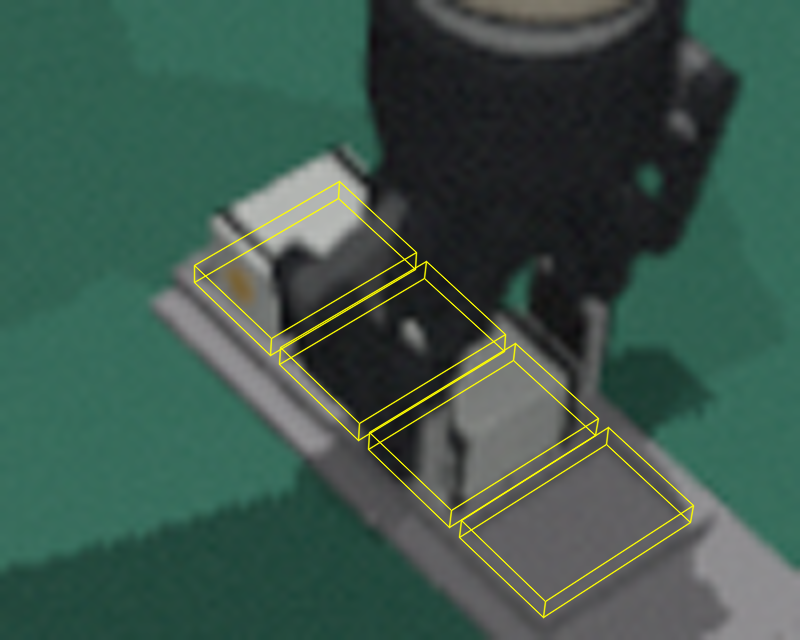

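Call:
{"op": "jog_arm", "data": {"increments": [[-1, 0, 0, 0.5, 0, 0, 0], [-1, 0, 0, 0, 0, 0, 0], [-1, 0, 0, 0, 0, 0, 0], [-1, 0, 0, 10, 0, 0, 0], [-1, 0, 0, 30, 0, 0, 0], [-1, 0, 0, 30, 0, 0, 0], [-1, 0, 0, 0, 0, 0, 0]]}}

```text
time: 16.47
tool_pos: [591.1, -84.0, 259.5]
tcp_rot: [0.476, 0.521, -0.472, 0.528]
force: [1.6, -0.2, 0.5]
width: 0.998
```

```bash
python3 -c "
from h import *
fitcells([(395,-300,-.08),(589,-83,.1,5)])
view('side','i5s',(280,200,440,320),5,[(POCK,(588.3,-64.7,.1,0),(0,255,255))]);plan(395,-300,210,-.08)"
```

```text
side cell [ 3.96137e+02 -3.00662e+02 -1.11000e-01] cost 0.048 conf 0.84
side cell [ 5.89527e+02 -8.27090e+01  8.50000e-02] cost 0.036 conf 0.67
top cell [ 3.94449e+02 -2.99471e+02 -9.20000e-02] cost 0.038 conf 0.54
top (589, -83, 0.1, 5) none [(0.63, [475.8, 288.2]), (0.6, [483.0, 330.5]), (0.54, [443.8, 295.2])]
t 16.67 pos [588.5 -82.9 253.1] xax [-0.002  0.    -1.   ] jawdeg 5.77 w 0.999 F [ 0.4  0.5 -0.5]
t 16.72 pos [588.4 -82.9 252.7] delta [-193.4 -217.1  -42.7] rv [ -0.04  -0.14 -10.35] w 1.001 F [ 0.9  0.4 -0.7] q7 0.44
```

View pics/i5s.png

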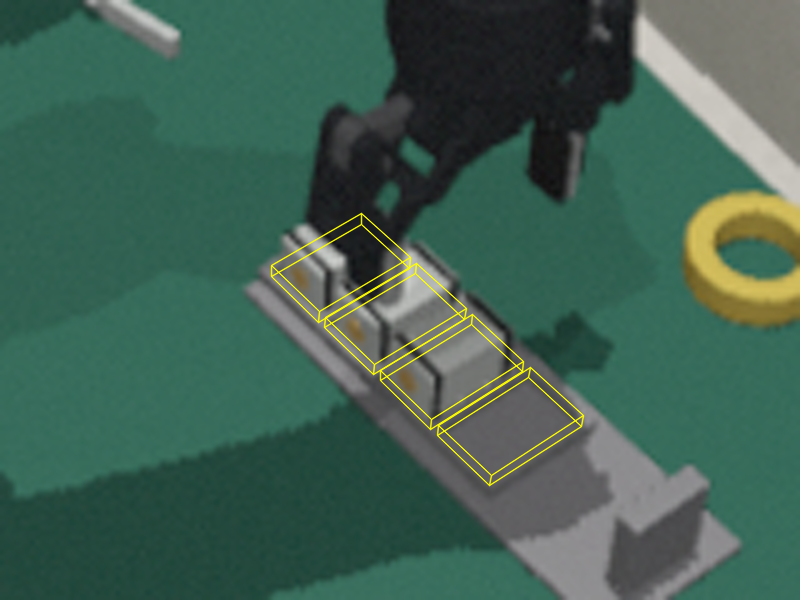

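Call:
{"op": "jog_arm", "data": {"increments": [[-1, -26, -29.2, 0, 0, 0, -1.6], [-1, -26, -29.2, 0, 0, 0, -1.6], [-1, -26, -29.2, 0, 0, 0, -1.6], [-1, -26, -29.2, 0, 0, 0, -1.6], [-1, -26, -29.2, 0, 0, 0, -1.6], [-1, -26, -29.2, 0, 0, 0, -1.6], [-1, -26, -29.2, 0, 0, 0, -1.6], [-1, -11.2, -12.8, -5, 0, 0, 0]]}}

```text
time: 17.38
tool_pos: [391.3, -304.6, 248.5]
tcp_rot: [-0.524, -0.473, 0.527, -0.473]
force: [-0.3, -0.5, 0.4]
width: 0.999
```

Call:
{"op": "jog_arm", "data": {"increments": [[-1, 0, 0, -20, 0, 0, 0], [-1, 0, 0, -20, 0, 0, 0], [-1, 0, 0, 0, 0, 0, 0], [-1, 0, 0, 0, 0, 0, 0]]}}

```text
time: 17.72
tool_pos: [395.2, -300.0, 207.4]
tcp_rot: [-0.523, -0.477, 0.523, -0.474]
force: [0.4, -0.1, 0.2]
width: 0.996
```

```bash
python3 -c "
from h import *
r.grab_frame('top')
view('side','j1s',(270,320,430,440),5,[(CELL,(396.3,-300.6,-.1,0),(0,0,255))]);plan(395.3,-300.1,178.3,-.095)"
```

```text
t 17.82 pos [ 396.  -300.2  208.9] delta [ -0.7   0.1 -30.6] rv [-0.   -0.01 -0.04] w 1.002 F [-0.  -0.3 -0.1] q7 0.81
```

View pics/j1s.png

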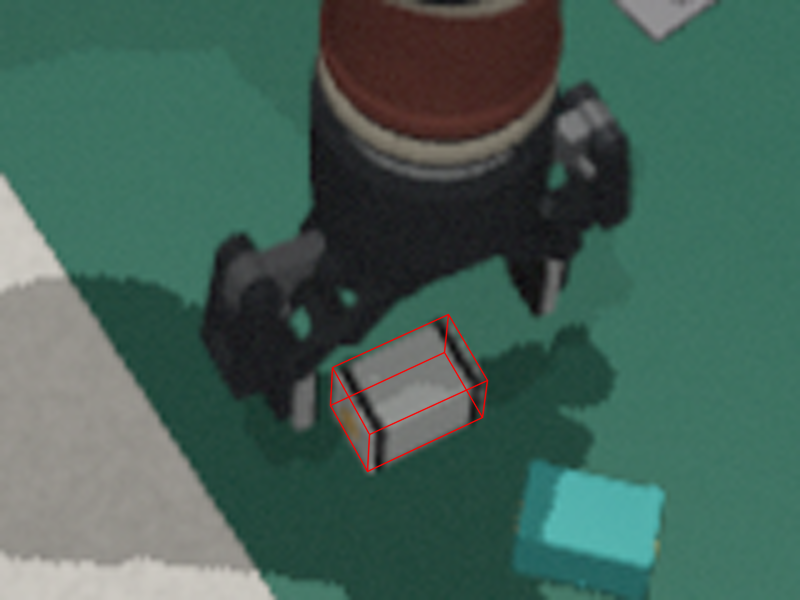

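Call:
{"op": "jog_arm", "data": {"increments": [[-1, 0, 0, -20, 0, 0, 0], [-1, 0, 0, -10, 0, 0, 0], [1, 0, 0, 0, 0, 0, 0], [1, 0, 0, 0, 0, 0, 0], [1, 0, 0, 0, 0, 0, 0], [1, 0, 0, 0, 0, 0, 0], [1, 0, 0, 0, 0, 0, 0], [1, 0, 0, 0, 0, 0, 0]]}}

```text
time: 18.48
tool_pos: [396.0, -300.6, 179.7]
tcp_rot: [0.523, 0.475, -0.523, 0.476]
force: [-0.3, 0.1, 6.6]
width: 0.524
```

Call:
{"op": "jog_arm", "data": {"increments": [[1, 0, 0, 0, 0, 0, 0], [1, 0, 0, 10, 0, 0, 0], [1, 0, 0, 30, 0, 0, 0], [1, 0, 0, 36, 0, 0, 0], [1, 0, 0, 0, 0, 0, 0], [1, 0, 0, 0, 0, 0, 0]]}}

```text
time: 18.98
tool_pos: [396.2, -300.6, 256.9]
tcp_rot: [0.524, 0.474, -0.523, 0.477]
force: [0.0, -0.1, -0.5]
width: 0.523
```

```bash
python3 -c "
from h import *
fittray(boxes=TRAY+[box(-23,23,y-14,y+14,5,33) for y in(-18.5,18.5,55.5)]);
s=r.get_state();p=s['tool_pos']
view('side','j2s',(280,200,440,320),5,[(POCK,(588.3,-64.7,.1,0),(0,255,255))]);plan(590.9,-120.,184,.1)"
```

```text
tray top [ 5.86084e+02 -6.56430e+01  1.02000e-01] 0.372 0.8
t 19.23 pos [ 395.3 -300.   253.6] delta [195.6 180.  -69.6] rv [-0.08 -0.14 11.17] w 0.525 F [ 0.2 -0.2 -0.1] q7 0.78
```

View pics/j2s.png

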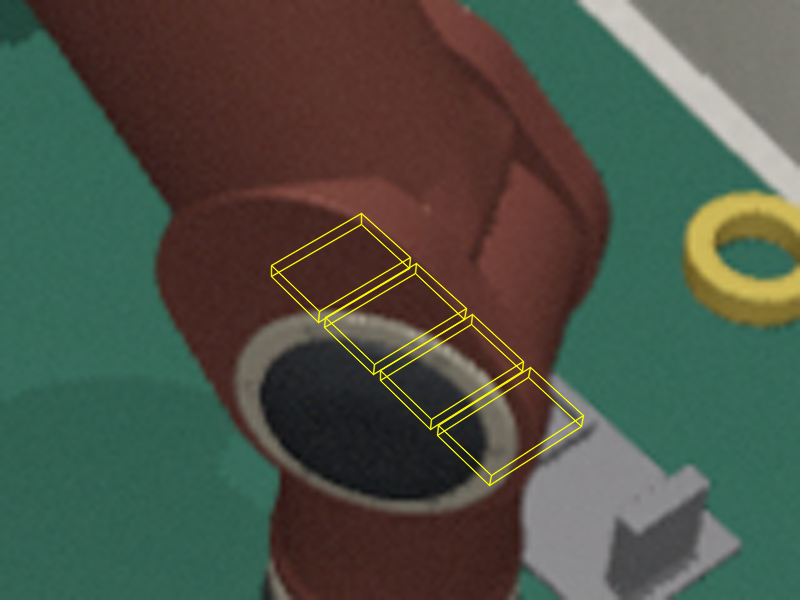

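Call:
{"op": "jog_arm", "data": {"increments": [[1, 26, 23.7, 0, 0, 0, 1.6], [1, 26, 23.7, 0, 0, 0, 1.6], [1, 26, 23.7, 0, 0, 0, 1.6], [1, 26, 23.7, 0, 0, 0, 1.6], [1, 26, 23.7, 0, 0, 0, 1.6], [1, 26, 23.7, 0, 0, 0, 1.6], [1, 26, 23.7, 0, 0, 0, 1.6], [1, 15.2, 13.9, 0, 0, 0, 0]]}}

```text
time: 19.9
tool_pos: [595.5, -116.1, 253.2]
tcp_rot: [0.474, 0.527, -0.472, 0.525]
force: [0.2, 0.2, -0.8]
width: 0.524
```

Call:
{"op": "jog_arm", "data": {"increments": [[1, 0, 0, 0, 0, 0, 0], [1, 0, 0, -20, 0, 0, 0], [1, 0, 0, -20, 0, 0, 0], [1, 0, 0, -10, 0, 0, 0], [1, 0, 0, 0, 0, 0, 0], [1, 0, 0, 0, 0, 0, 0]]}}

```text
time: 20.4
tool_pos: [592.4, -121.1, 203.8]
tcp_rot: [0.474, 0.525, -0.475, 0.524]
force: [-0.4, -0.8, 0.0]
width: 0.521
```

```bash
python3 -c "
from h import *
r.grab_frame('top')
s=r.get_state();p=s['tool_pos']
view('side','j3s',(320,220,420,300),8,[(CELL,(p[0]+2,p[1]+.5,.1,p[2]-178.5),(0,0,255)),(POCK,(588.3,-64.7,.1,0),(0,255,255))]);plan(592.6,-120.3,184,.1)"
```

```text
t 20.5 pos [ 593.2 -121.1  205.4] delta [ -0.6   0.8 -21.4] rv [0.03 0.07 0.01] w 0.527 F [ 0.3 -0.2 -0.4] q7 0.51
```

View pics/j3s.png

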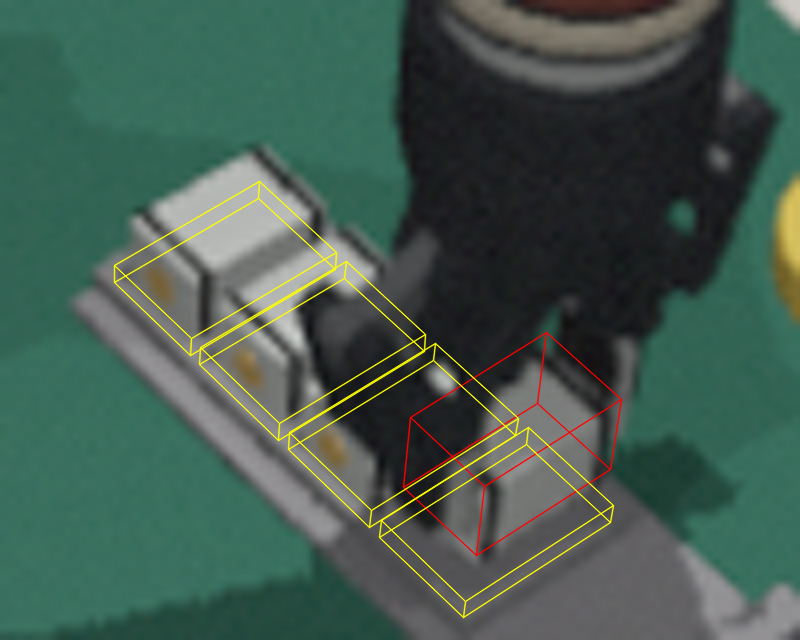

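Call:
{"op": "jog_arm", "data": {"increments": [[1, -0.4, 0.7, -9, 0, 0, 0], [1, 0, 0, -7, 0, 0, 0], [1, 0, 0, -4, 0, 0, 0], [1, 0, 0, -1.5, 0, 0, 0], [1, 0, 0, 0, 0, 0, 0], [1, 0, 0, 0, 0, 0, 0]]}}

```text
time: 21.0
tool_pos: [592.3, -119.7, 184.8]
tcp_rot: [0.474, 0.525, -0.474, 0.524]
force: [-3.8, 1.3, 10.4]
width: 0.525
```

```bash
python3 -c "
from h import *
r.grab_frame('top')
view('side','j4s',(310,220,430,310),6,[]);pose()"
```

```text
t 21.1 pos [ 592.3 -119.7  184.8] xax [-0.     0.001 -1.   ] jawdeg 5.77 w 0.525 F [-3.6  0.7 10. ]
```

View pics/j4s.png

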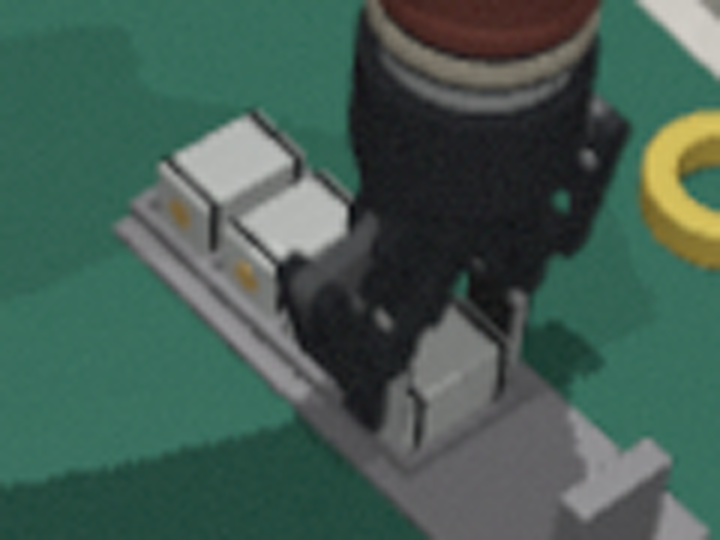

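Call:
{"op": "jog_arm", "data": {"increments": [[-1, 0, 0, 0.5, 0, 0, 0], [-1, 0, 0, 0, 0, 0, 0], [-1, 0, 0, 0, 0, 0, 0], [-1, 0, 0, 10, 0, 0, 0], [-1, 0, 0, 30, 0, 0, 0], [-1, 0, 0, 35, 0, 0, 0], [-1, 0, -20, 0, 0, 0, -7], [-1, 0, -25, 0, 0, 0, -7]]}}

```text
time: 21.77
tool_pos: [594.1, -162.8, 261.8]
tcp_rot: [0.537, 0.462, -0.533, 0.464]
force: [0.1, -0.4, -1.1]
width: 1.0
```

Call:
{"op": "jog_arm", "data": {"increments": [[-1, 0, -20, 0, 0, 0, -7], [-1, 0, -20, 0, 0, 0, -7], [-1, 0, 0, 0, 0, 0, -7], [-1, 0, 0, 0, 0, 0, -7], [-1, 0, 0, 0, 0, 0, -7], [-1, 0, 0, 0, 0, 0, -7], [-1, 0, 0, 0, 0, 0, -7], [-1, 0, 0, 0, 0, 0, -7]]}}

```text
time: 22.43
tool_pos: [592.6, -204.7, 259.2]
tcp_rot: [0.69, 0.156, -0.69, 0.156]
force: [-0.3, -0.9, -0.1]
width: 1.0
```

Call:
{"op": "jog_arm", "data": {"increments": [[-1, 8.5, 0, 0, 0, 0, -7], [-1, 0, 0, 0, 0, 0, -7], [-1, 0, 0, 0, 0, 0, -6], [-1, 0, 0, 0, 0, 0, 0]]}}

```text
time: 22.77
tool_pos: [601.4, -204.3, 258.8]
tcp_rot: [-0.706, -0.035, 0.706, -0.035]
force: [-0.6, -0.4, -0.4]
width: 1.0
```

```bash
python3 -c "
from h import *
fittray(boxes=TRAY+[box(-23,23,y-14,y+14,5,33) for y in(-55.5,-18.5,18.5,55.5)]);
view('side','k1s',(280,200,440,320),5,[(POCK+TRAY[2:],(588.3,-64.7,.1,0),(0,255,255))]);plan(601.2,-204,195,.1-np.pi/2);pose()"
```

```text
tray side [ 5.8788e+02 -6.4587e+01  1.0200e-01] 0.888 0.74
t 23.02 pos [ 601.  -204.9  258.9] delta [  0.2   0.9 -63.9] rv [-0.02  0.02 -0.11] w 1.003 F [-0.3  0.5 -0.4] q7 -0.62
t 23.02 pos [ 601.  -204.9  258.9] xax [ 0.  0. -1.] jawdeg -84.16 w 1.003 F [-0.3  0.5 -0.4]
```

View pics/k1s.png

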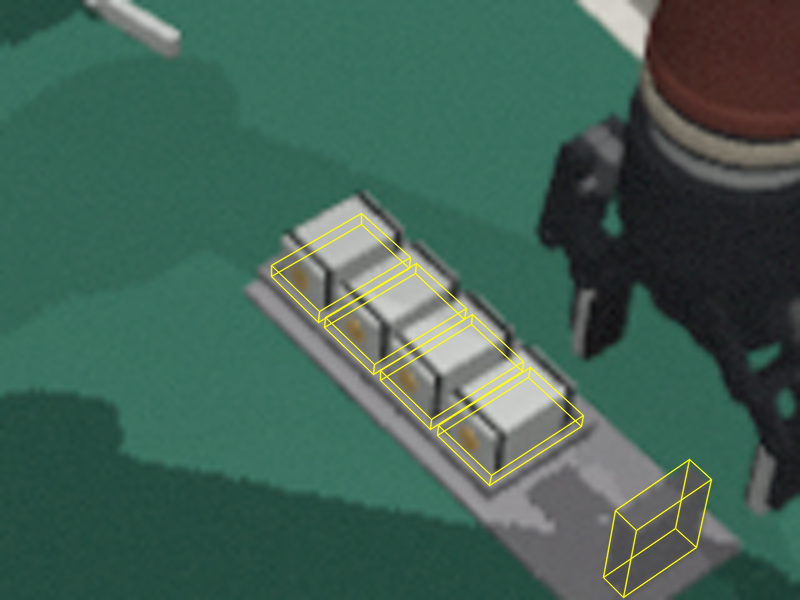

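Call:
{"op": "jog_arm", "data": {"increments": [[0, 0, 0.5, 0, 0, 0, 0], [0, 0, 0, 0, 0, 0, 0], [0, 0, 0, -20, 0, 0, 0], [0, 0, 0, -20, 0, 0, 0], [0, 0, 0, -14, 0, 0, 0], [0, 0, 0, -10, 0, 0, 0], [0, 0, 0, 0, 0, 0, 0], [0, 0, 0, 0, 0, 0, 0]]}}

```text
time: 23.68
tool_pos: [601.0, -204.5, 194.5]
tcp_rot: [-0.706, -0.036, 0.706, -0.035]
force: [0.7, -0.5, 0.2]
width: 0.502
```

```bash
python3 -c "
from h import *
r.grab_frame('top')
view('side','k2s',(350,240,470,330),6,[(TRAY[2:],(588.3,-64.7,.1,0),(0,255,255))]);pose()"
```

```text
t 23.78 pos [ 601.4 -204.8  195.7] xax [ 0.002 -0.001 -1.   ] jawdeg -84.24 w 0.5 F [-0.3  0.1  0.5]
```

View pics/k2s.png

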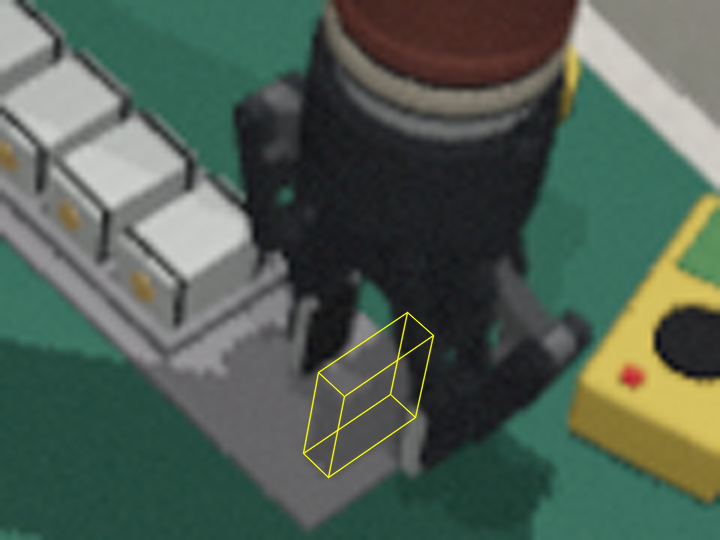

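Call:
{"op": "jog_arm", "data": {"increments": [[1, 0, 0, 0, 0, 0, 0], [1, 0, 0, 0, 0, 0, 0], [1, 0, 0, 0, 0, 0, 0], [1, 0, 0, 0, 0, 0, 0], [1, 0, 0, 0, 0, 0, 0], [1, 0, 0, 0, 0, 0, 0]]}}

```text
time: 24.28
tool_pos: [601.4, -204.0, 195.7]
tcp_rot: [0.707, 0.036, -0.706, 0.035]
force: [-0.1, 2.5, 6.2]
width: 0.129
```

```bash
python3 -c "
from h import *
view('side','k3s',(280,200,440,320),5,[(POCK+TRAY,(588.3,-64.7,.1,0),(0,255,255))]);view('top','k3t',(290,180,450,270),5,[]);pose()"
```

```text
t 24.38 pos [ 601.4 -204.1  195.7] xax [ 0.001  0.001 -1.   ] jawdeg -84.21 w 0.13 F [-0.5  2.2  6.5]
```

View pics/k3s.png

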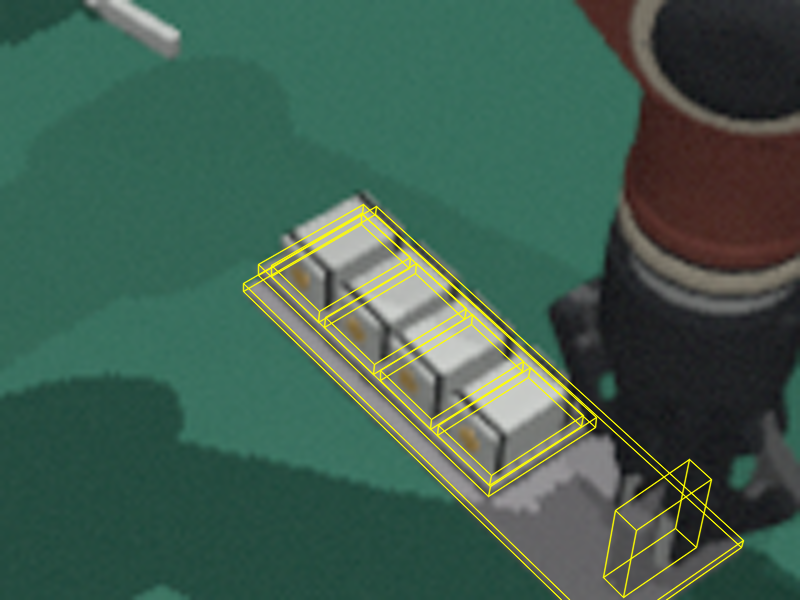

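View pics/k3t.png

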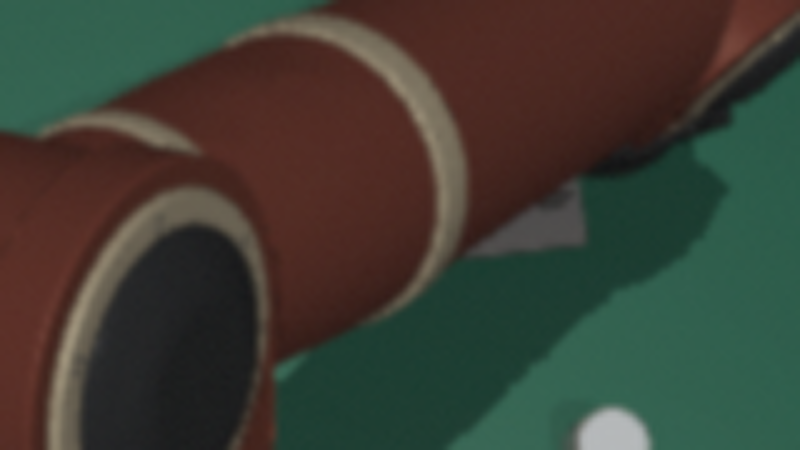

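Call:
{"op": "jog_arm", "data": {"increments": [[1, -4, 7, 0, 0, 0, -0.8], [1, -8, 14.5, 0, 0, 0, -0.8], [1, -8, 14.5, 0, 0, 0, -0.8], [1, -8, 14.5, 0, 0, 0, -0.8], [1, -8, 14.5, 0, 0, 0, -0.8], [1, -8, 14.5, 0, 0, 0, -0.8], [1, -8, 14.5, 0, 0, 0, -0.8], [1, -8, 14.5, 0, 0, 0, -0.8]]}}

```text
time: 25.05
tool_pos: [541.2, -98.0, 195.7]
tcp_rot: [0.709, -0.008, -0.705, -0.003]
force: [2.4, -5.3, 1.0]
width: 0.13
```

Call:
{"op": "jog_arm", "data": {"increments": [[1, -8, 14.5, 0, 0, 0, -0.8], [1, -4, 6, 0, 0, 0, -0.7], [1, 0, 0, 0, 0, 0, 0], [1, 0, 0, 0, 0, 0, 0]]}}

```text
time: 25.38
tool_pos: [529.0, -75.9, 195.6]
tcp_rot: [0.708, -0.014, -0.706, -0.014]
force: [-1.0, -0.5, 7.2]
width: 0.131
```

```bash
python3 -c "
from h import *
s=r.get_state();p=s['tool_pos'];pose()
T=(p[0]+140*.036+1.3,p[1]+140,-.036,0)
view('side','l1s',(200,130,360,250),5,[(POCK+TRAY,T,(0,255,255))]);view('top','l1t',(200,180,360,300),5,[]);pose()
m=fittray(T,boxes=TRAY+[box(-23,23,y-14,y+14,5,33) for y in(-55.5,-18.5,18.5,55.5)])
"
```

```text
t 25.38 pos [529.  -75.9 195.6] xax [ 0.002 -0.001 -1.   ] jawdeg -92.28 w 0.131 F [-1.  -0.5  7.2]
t 25.48 pos [529.  -75.9 195.6] xax [ 0.001 -0.    -1.   ] jawdeg -92.28 w 0.128 F [-1.  -0.3  6.4]
```

View pics/l1s.png

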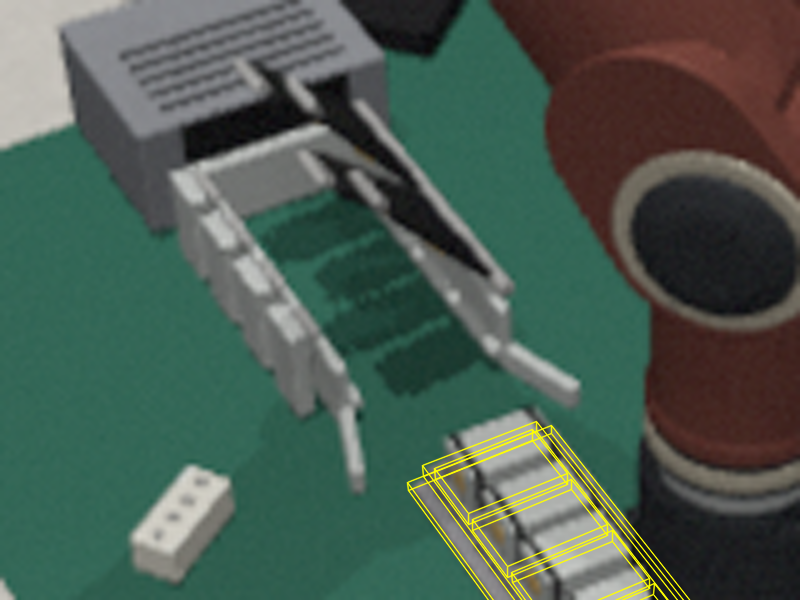

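View pics/l1t.png

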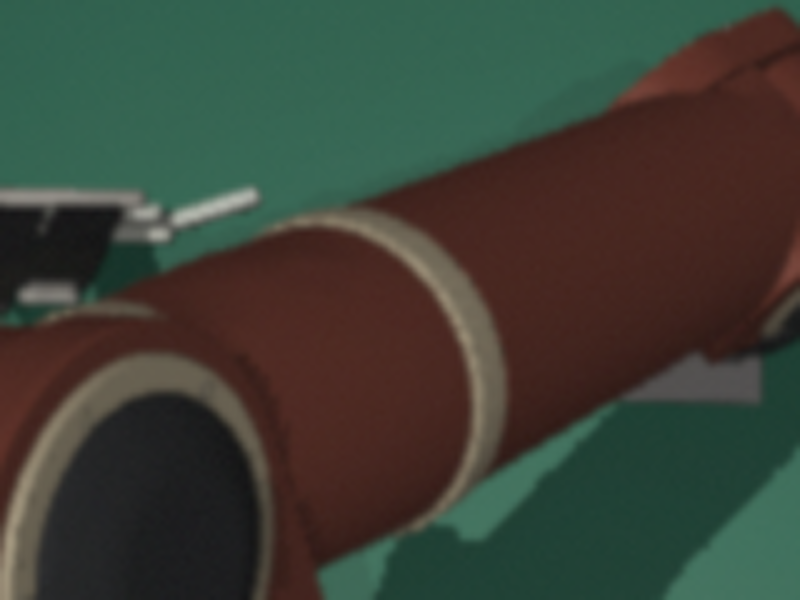

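```bash
python3 -c "
from h import *
F=(542.1,275.2,-.034,0)
view('side','l2s',(220,130,320,225),8,[([box(-39.5,39.5,-85,80,0,36)]+[box(-60,-51,y-11,y+11,0,49) for y in(-55.5,-18.5,18.5,55.5)],F,(0,0,255)),(TRAY[:1],(535.3,64.1,-.038,0),(0,255,255))])
pose()"
```

```text
t 25.73 pos [529.  -76.  195.6] xax [ 0.001 -0.    -1.   ] jawdeg -92.29 w 0.122 F [-1.1 -0.8  8.6]
```

View pics/l2s.png

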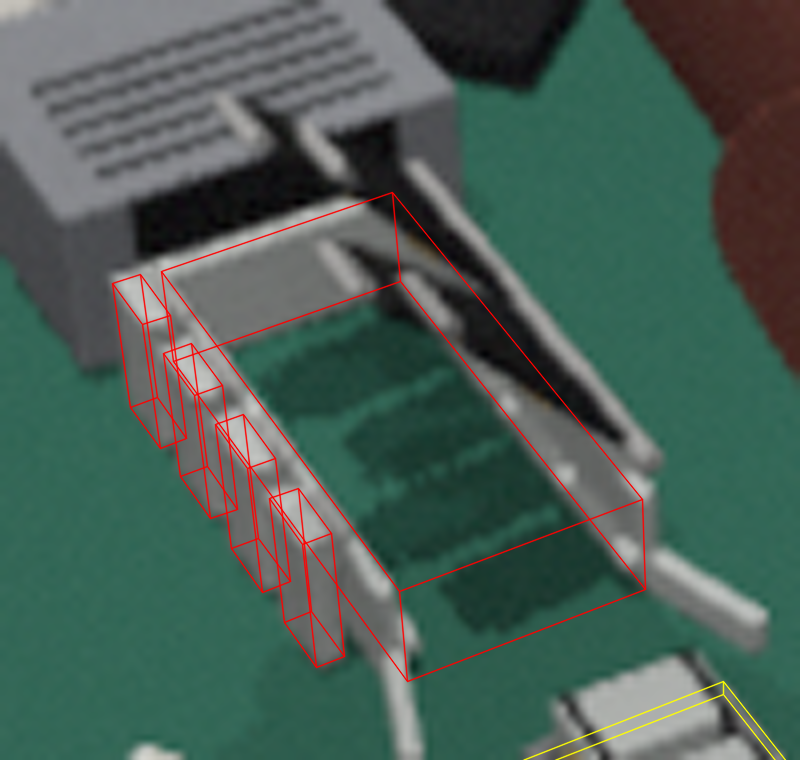

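Call:
{"op": "jog_arm", "data": {"increments": [[1, 0, 8, 0, 0, 0, 0], [1, 0.4, 13, 0, 0, 0, 0], [1, 0.5, 14, 0, 0, 0, 0], [1, 0.5, 14, 0, 0, 0, 0], [1, 0.5, 14, 0, 0, 0, 0], [1, 0.4, 11, 0, 0, 0, 0], [1, 0, 0, 0, 0, 0, 0], [1, 0, 0, 0, 0, 0, 0]]}}

```text
time: 26.4
tool_pos: [531.7, -2.2, 195.7]
tcp_rot: [0.708, -0.015, -0.706, -0.013]
force: [0.0, -1.9, 5.3]
width: 0.129
```

```bash
python3 -c "
from h import *
s=r.get_state();p=s['tool_pos'];pose()
F=(542.1,275.2,-.034,0)
view('side','l3s',(220,130,320,225),8,[(TRAY[:1],(p[0]+5+1.3,p[1]+140,-.038,0),(0,255,255))])
"
```

```text
t 26.4 pos [531.7  -2.2 195.7] xax [ 0.003 -0.003 -1.   ] jawdeg -92.2 w 0.129 F [ 0.  -1.9  5.3]
```

View pics/l3s.png

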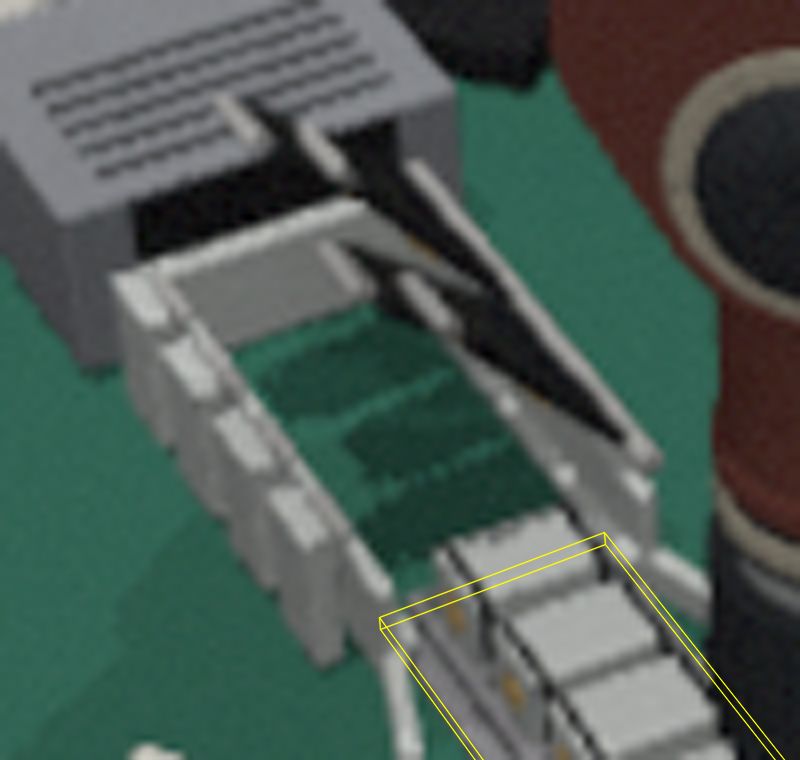

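Call:
{"op": "jog_arm", "data": {"increments": [[1, 0.3, 8, 0, 0, 0, 0], [1, 0.4, 12, 0, 0, 0, 0], [1, 0.4, 12, 0, 0, 0, 0], [1, 0.4, 12, 0, 0, 0, 0], [1, 0.4, 10, 0, 0, 0, 0], [1, 0.3, 6, 0, 0, 0, 0], [1, 0, 0, 0, 0, 0, 0]]}}

```text
time: 27.03
tool_pos: [533.8, 56.8, 195.6]
tcp_rot: [0.708, -0.016, -0.706, -0.012]
force: [0.2, -6.4, 5.6]
width: 0.13
```

```bash
python3 -c "
from h import *
s=r.get_state();p=s['tool_pos'];pose()
view('side','l4s',(210,110,330,225),7,[(TRAY[2:],(p[0]+5+1.3,p[1]+140,-.038,0),(0,255,255))])
"
```

```text
t 27.03 pos [533.8  56.8 195.6] xax [ 0.003 -0.005 -1.   ] jawdeg -92.24 w 0.13 F [ 0.2 -6.4  5.6]
```

View pics/l4s.png

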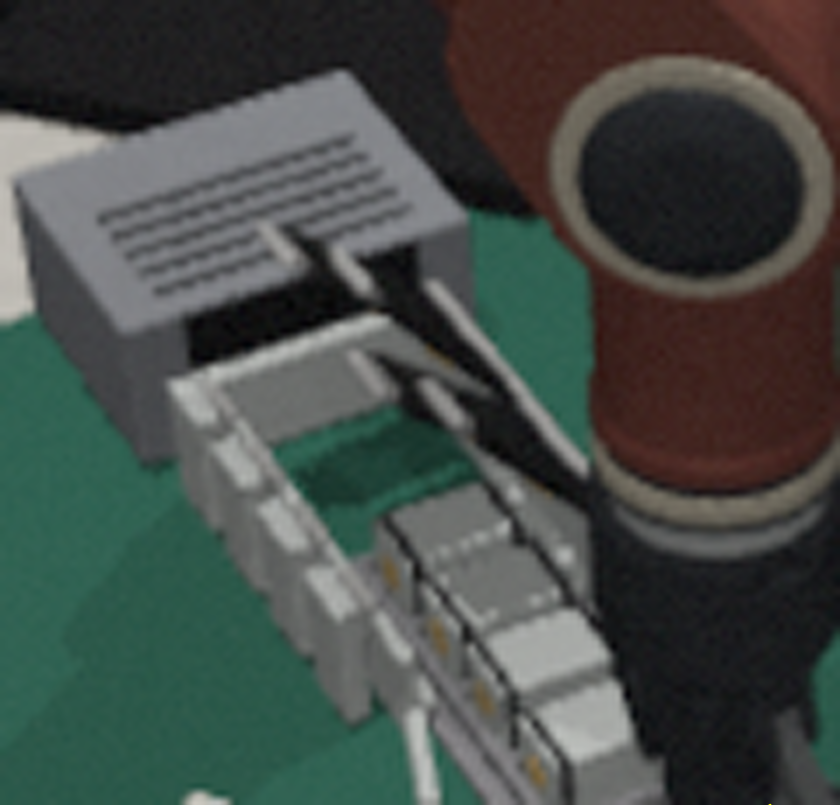

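Call:
{"op": "jog_arm", "data": {"increments": [[1, 0.3, 8, 0, 0, 0, 0], [1, 0.4, 12, 0, 0, 0, 0], [1, 0.4, 12, 0, 0, 0, 0], [1, 0.4, 12, 0, 0, 0, 0], [1, 0.4, 12, 0, 0, 0, 0], [1, 0.3, 8, 0, 0, 0, 0], [1, 0.2, 4, 0, 0, 0, 0], [1, 0, 0, 0, 0, 0, 0]]}}

```text
time: 27.75
tool_pos: [536.2, 124.1, 195.7]
tcp_rot: [0.708, -0.016, -0.706, -0.012]
force: [0.7, -6.7, 6.5]
width: 0.128
```

```bash
python3 -c "
from h import *
s=r.get_state();p=s['tool_pos'];pose()
view('side','l5s',(210,110,330,225),7,[])
"
```

```text
t 27.75 pos [536.2 124.1 195.7] xax [ 0.003 -0.006 -1.   ] jawdeg -92.28 w 0.128 F [ 0.7 -6.7  6.5]
```

View pics/l5s.png

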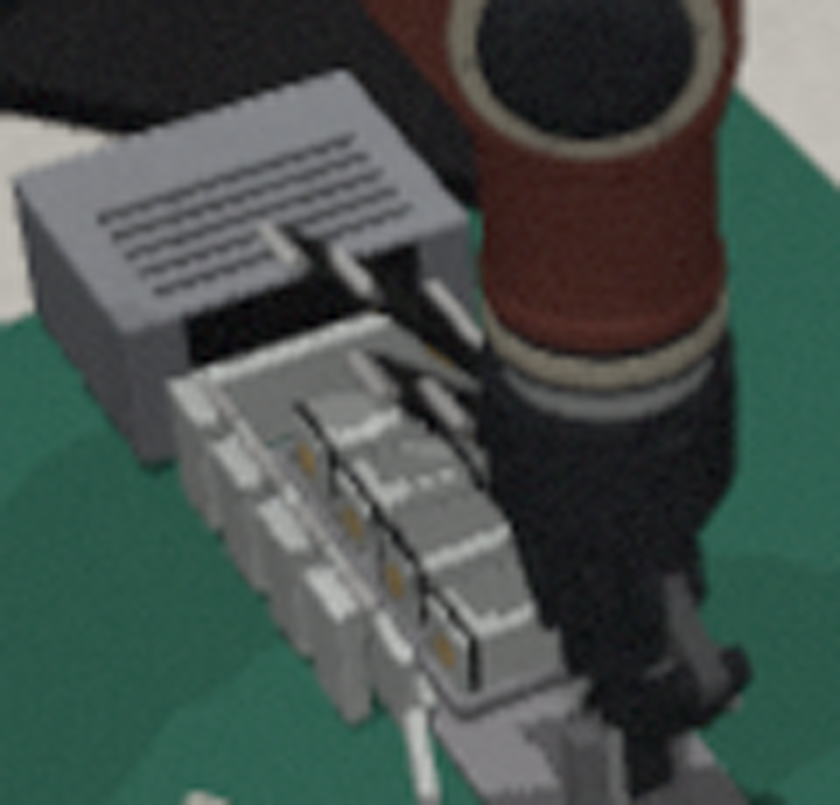

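Now approach the stop with small steps and watch the force.

Call:
{"op": "jog_arm", "data": {"increments": [[1, 0.1, 3, 0, 0, 0, 0], [1, 0.1, 3, 0, 0, 0, 0], [1, 0.1, 2, 0, 0, 0, 0], [1, 0, 0, 0, 0, 0, 0]]}}

```text
time: 28.13
tool_pos: [536.3, 130.8, 195.7]
tcp_rot: [0.708, -0.017, -0.706, -0.012]
force: [-0.8, -7.6, 6.2]
width: 0.129
```

Call:
{"op": "jog_arm", "data": {"increments": [[1, 0.1, 1.5, 0, 0, 0, 0], [1, 0.1, 1.5, 0, 0, 0, 0], [1, 0, 0, 0, 0, 0, 0]]}}

```text
time: 28.38
tool_pos: [536.5, 133.5, 195.7]
tcp_rot: [0.708, -0.017, -0.706, -0.012]
force: [-0.0, -9.0, 6.9]
width: 0.129
```

Call:
{"op": "jog_arm", "data": {"increments": [[1, 0, 1.5, 0, 0, 0, 0], [1, 0, 1.5, 0, 0, 0, 0], [1, 0, 0, 0, 0, 0, 0]]}}

```text
time: 28.63
tool_pos: [536.6, 136.5, 195.7]
tcp_rot: [0.708, -0.017, -0.706, -0.012]
force: [-0.4, -9.3, 6.9]
width: 0.13
```

Call:
{"op": "jog_arm", "data": {"increments": [[1, 0, 1.5, 0, 0, 0, 0], [1, 0, 1.5, 0, 0, 0, 0], [1, 0, 0, 0, 0, 0, 0]]}}

```text
time: 28.88
tool_pos: [536.6, 139.5, 195.6]
tcp_rot: [0.708, -0.017, -0.706, -0.012]
force: [-0.0, -8.9, 6.1]
width: 0.123
```

```bash
python3 -c "
from h import *
s=r.get_state();p=s['tool_pos'];pose()
F=(542.1,275.2,-.034,0)
view('side','l6s',(210,110,330,225),7,[([box(-37.5,37.5,-155,76,0,5),box(-20,20,-146,-134,5,50)],F,(0,255,255))])
"
```

```text
t 28.88 pos [536.6 139.5 195.6] xax [ 0.002 -0.007 -1.   ] jawdeg -92.41 w 0.123 F [-0.  -8.9  6.1]
```

View pics/l6s.png

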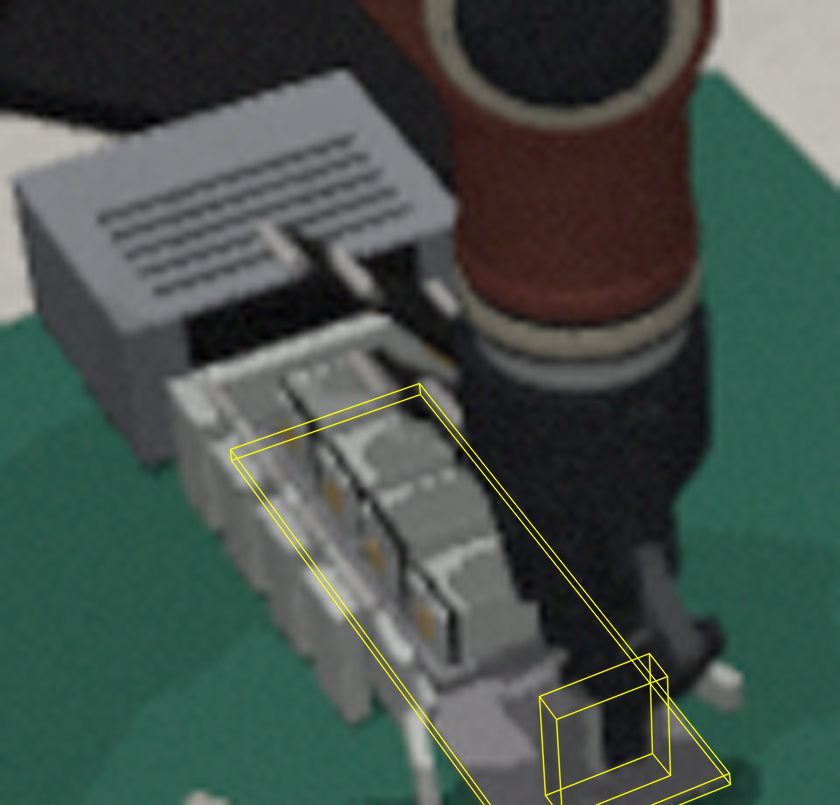

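Call:
{"op": "jog_arm", "data": {"increments": [[1, 0, 1.5, 0, 0, 0, 0], [1, 0, 1.5, 0, 0, 0, 0], [1, 0, 0, 0, 0, 0, 0]]}}

```text
time: 29.18
tool_pos: [536.5, 140.4, 195.7]
tcp_rot: [0.708, -0.019, -0.706, -0.011]
force: [0.4, -13.1, 5.0]
width: 0.128
```

Call:
{"op": "jog_arm", "data": {"increments": [[1, 0, 1.5, 0, 0, 0, 0], [1, 0, 1, 0, 0, 0, 0], [1, 0, 0, 0, 0, 0, 0]]}}

```text
time: 29.43
tool_pos: [536.5, 141.0, 195.7]
tcp_rot: [0.708, -0.021, -0.706, -0.011]
force: [-0.1, -17.1, 4.9]
width: 0.131
```

Call:
{"op": "jog_arm", "data": {"increments": [[1, 0, 1.5, 0, 0, 0, 0], [1, 0, 1.5, 0, 0, 0, 0], [1, 0, 0, 0, 0, 0, 0], [1, 0, 0, 0, 0, 0, 0]]}}

```text
time: 29.77
tool_pos: [536.6, 141.7, 195.9]
tcp_rot: [0.708, -0.023, -0.705, -0.01]
force: [0.5, -21.9, 4.7]
width: 0.132
```

```bash
python3 -c "
from h import *
pose()
view('side','l7s',(230,140,310,200),10,[])
"
```

```text
t 29.77 pos [536.6 141.7 195.9] xax [ 0.004 -0.019 -1.   ] jawdeg -92.67 w 0.132 F [  0.5 -21.9   4.7]
```

View pics/l7s.png

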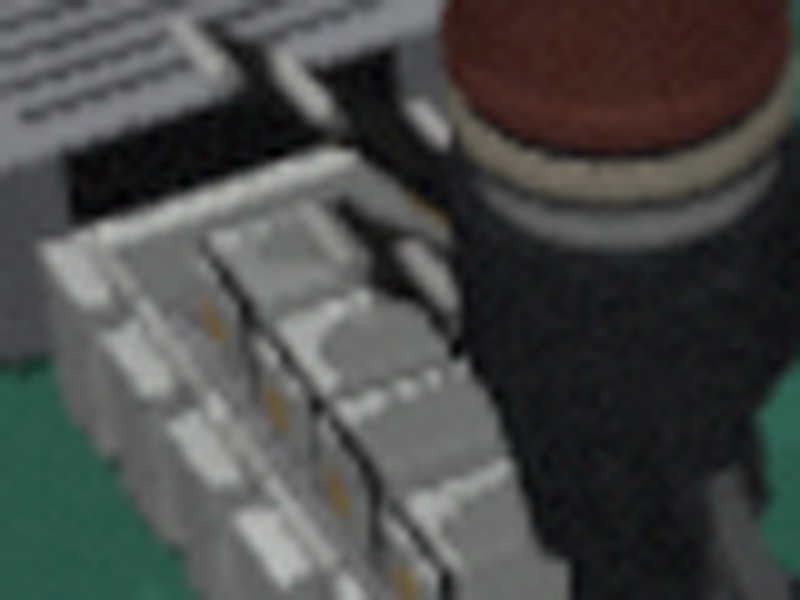

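Call:
{"op": "jog_arm", "data": {"increments": [[0, 0, -2, 0, 0, 0, 0], [0, 0, 0, 0, 0, 0, 0], [0, 0, 0, 0, 0, 0, 0], [0, 0, 0, 25, 0, 0, 0], [0, 0, 0, 35, 0, 0, 0], [0, 0, 0, 35, 0, 0, 0], [0, 0, -10, 30, 0, 0, 0], [0, 0, -35, 0, 0, 0, 0]]}}

```text
time: 30.48
tool_pos: [538.3, 112.4, 323.7]
tcp_rot: [0.71, -0.005, -0.704, -0.011]
force: [1.4, -0.0, -1.1]
width: 0.501
```

Call:
{"op": "jog_arm", "data": {"increments": [[0, 0, -40, 0, 0, 0, 0], [1, 0, -40, 0, 0, 0, 0], [1, 0, -40, 0, 0, 0, 0], [1, 0, -40, 0, 0, 0, 0], [1, 0, -40, 0, 0, 0, 0], [1, 0, -20, 0, 0, 0, 0], [1, 0, 0, 0, 0, 0, 0]]}}

```text
time: 31.07
tool_pos: [535.5, -119.6, 320.3]
tcp_rot: [0.707, -0.017, -0.707, -0.015]
force: [0.3, -0.6, -0.6]
width: -0.001
```

```bash
python3 -c "
from h import *
pose()
F=(542.1,278.8,-.036,0)
CE=[box(-23,23,y-14,y+14,5,33) for y in(-55.5,-18.5,18.5,55.5)]
view('side','m1s',(210,110,330,225),7,[(CE,F,(0,255,255))])
view('top','m1t',(120,185,270,295),5,[])
view('top','m1u',(120,185,270,295),5,[(TRAY[:1]+TRAY[2:]+CE,(541.,278.8,-.036,0),(0,255,255))])
"
```

```text
t 31.07 pos [ 535.5 -119.6  320.3] xax [ 0.001 -0.003 -1.   ] jawdeg -92.58 w -0.001 F [ 0.3 -0.6 -0.6]
```

View pics/m1s.png

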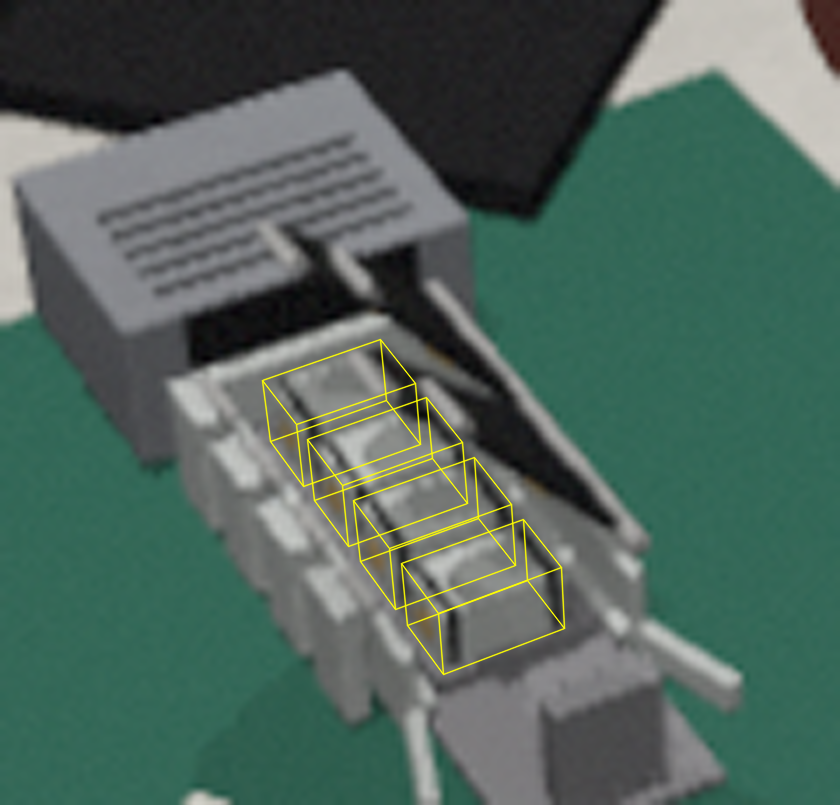

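View pics/m1t.png

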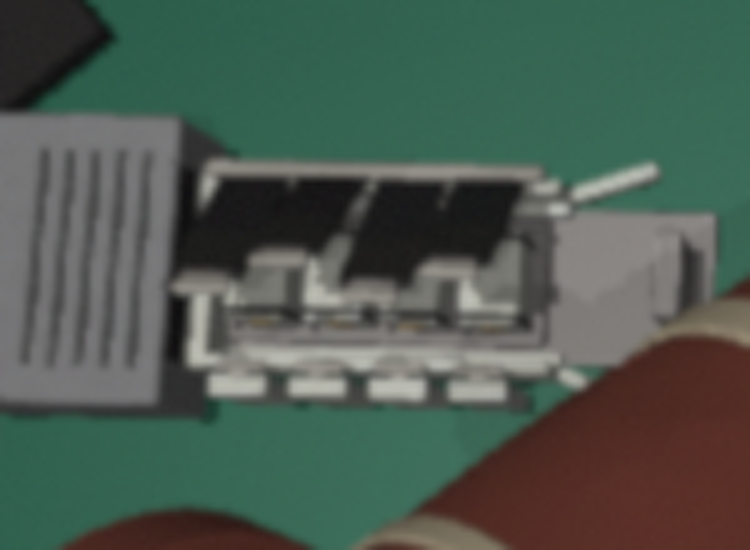

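View pics/m1u.png

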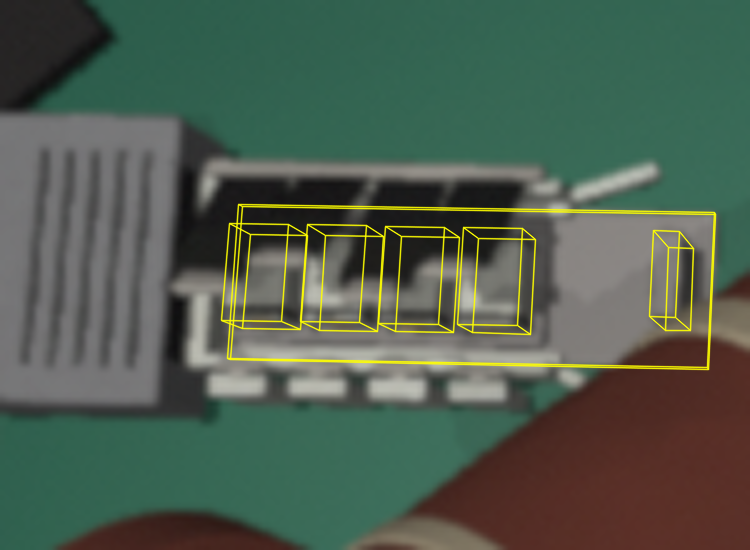

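```bash
python3 -c "
from h import *
PO=[box(-60,-51,y-13,y+13,0,49) for y in(-55.5,-18.5,18.5,55.5)]+[box(-39.5,39.5,-85,80,0,36)]
view('top','m2t',(150,205,240,275),9,[(PO,(541,278.8,-.036,0),(0,0,255))])
view('side','m2s',(225,150,305,220),10,[(PO,(542.1,278.8,-.036,0),(0,0,255))])
"
```

```text
(no output)
```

View pics/m2t.png

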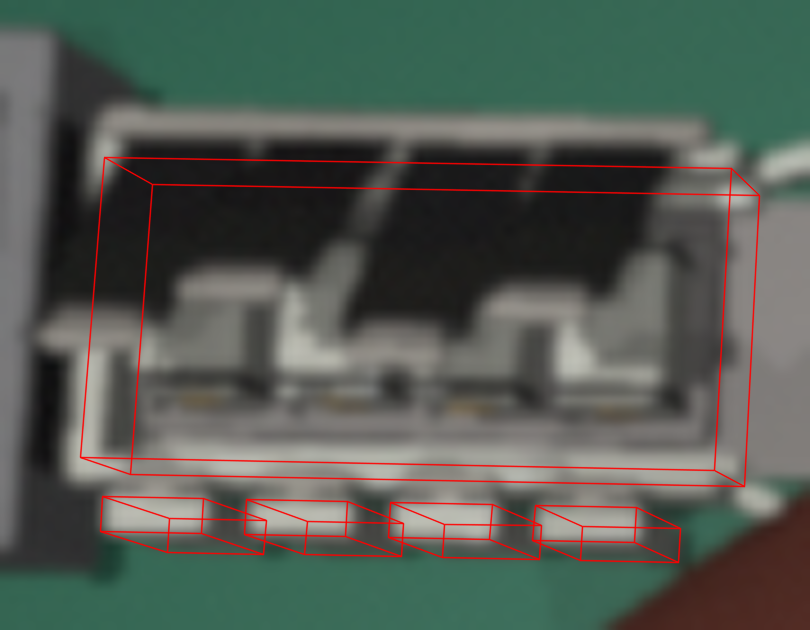

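View pics/m2s.png

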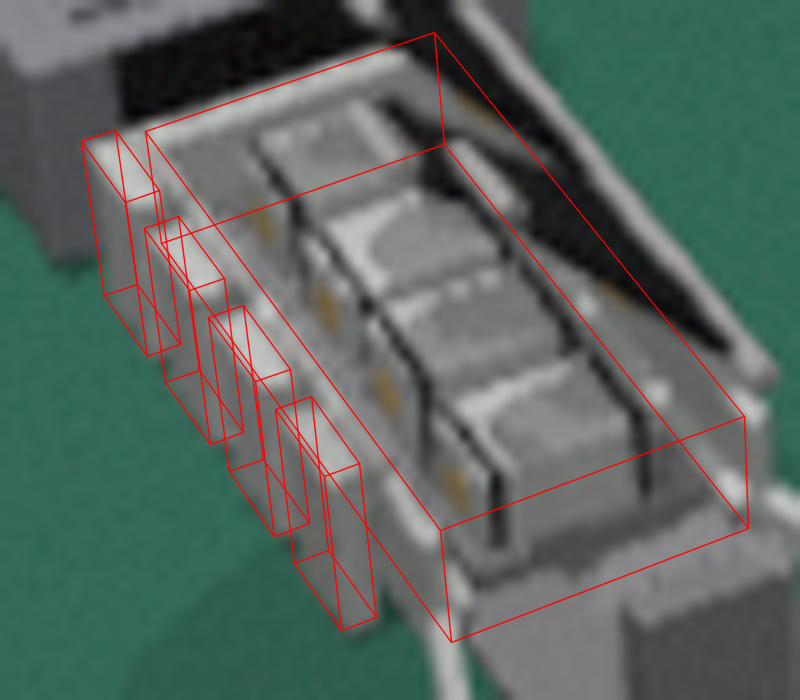

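Call:
{"op": "jog_arm", "data": {"increments": [[1, 2, 20, 0, 0, 0, 7], [1, 2, 30, 0, 0, 0, 7], [1, 2, 30, 0, 0, 0, 7], [1, 2, 30, 0, 0, 0, 7], [1, 2, 30, 0, 0, 0, 7], [1, 2, 30, 0, 0, 0, 7], [1, 2, 30, 0, 0, 0, 7], [1, 2.5, 30, 0, 0, 0, 7]]}}

```text
time: 31.98
tool_pos: [552.1, 119.1, 319.5]
tcp_rot: [-0.629, -0.324, 0.629, -0.323]
force: [0.7, -1.0, 0.6]
width: 0.002
```

Call:
{"op": "jog_arm", "data": {"increments": [[1, 0, 30, 0, 0, 0, 7], [1, 0, 30, 0, 0, 0, 7], [1, 0, 30, 0, 0, 0, 7], [1, 0, 22, 0, 0, 0, 7], [1, 0, 0, 0, 0, 0, 6.5], [1, 0, 0, 0, 0, 0, 0], [1, 0, 0, 0, 0, 0, 0]]}}

```text
time: 32.57
tool_pos: [552.2, 228.1, 319.5]
tcp_rot: [-0.507, -0.493, 0.508, -0.492]
force: [0.7, -0.1, -0.2]
width: -0.001
```

```bash
python3 -c "
from h import *
r.grab_frame('top')
s=r.get_state();p=s['tool_pos']
view('side','n1s',(190,80,350,200),5,[([box(-14,14,-11,11,-40,0)],(p[0]+1,p[1],-.036,p[2]-173.4),(0,0,255))])
plan(552,222.8,320,-.036)
"
```

```text
t 32.67 pos [552.7 226.7 319.7] delta [-0.7 -3.9  0.3] rv [ 0.05 -0.02 -0.25] w -0.005 F [-1.2 -0.2 -0.2] q7 -0.17
```

View pics/n1s.png

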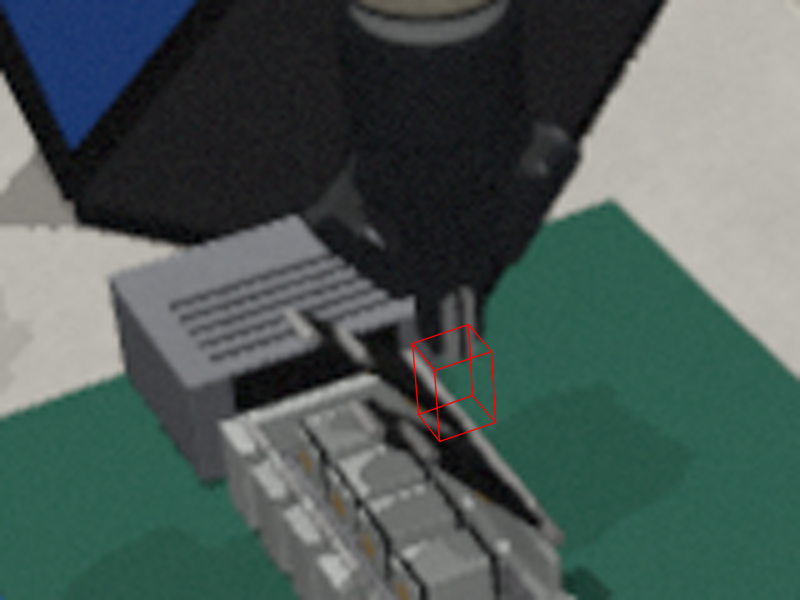

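Call:
{"op": "jog_arm", "data": {"increments": [[1, -0.5, -3.7, -36, 0, 0, 0], [1, -3, 0.1, -15, 0, 0, 0], [1, -6, 0.2, -10, 0, 0, 0], [1, -7, 0.2, -10, 0, 0, 0], [1, -5, 0.2, -10, 0, 0, 0], [1, 0, 0, 0, 0, 0, 0]]}}

```text
time: 33.17
tool_pos: [530.3, 223.2, 237.1]
tcp_rot: [-0.506, -0.492, 0.509, -0.492]
force: [-0.4, -1.3, 0.4]
width: 0.005
```

```bash
python3 -c "
from h import *
s=r.get_state();p=s['tool_pos']
view('side','n2s',(190,100,310,200),6,[])
pose()
"
```

```text
t 33.22 pos [531.  223.3 238.1] xax [-0.002 -0.001 -1.   ] jawdeg -1.78 w 0.002 F [0.3 0.5 0.6]
```

View pics/n2s.png

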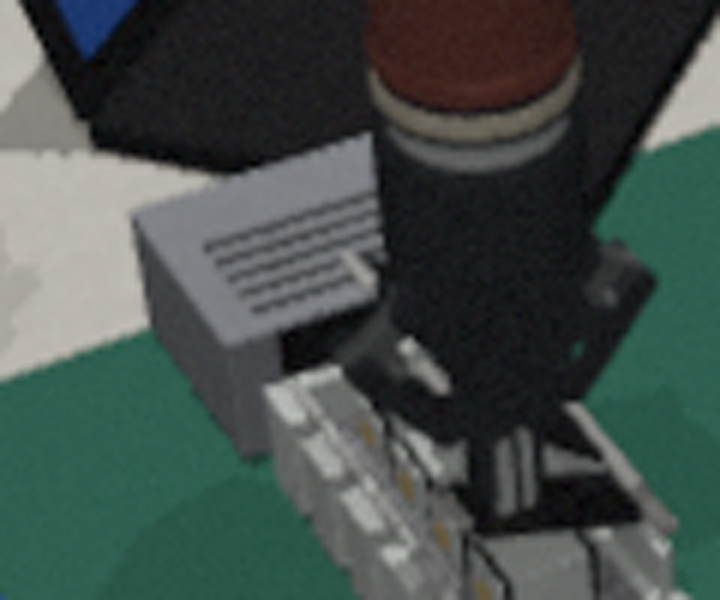

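Call:
{"op": "jog_arm", "data": {"increments": [[1, -3, 0.1, -10, 0, 0, 0], [1, -2, 0.1, -7, 0, 0, 0], [1, -1, 0, -3, 0, 0, 0], [1, 0, 0, -2, 0, 0, 0], [1, 0, 0, -2, 0, 0, 0], [1, 0, 0, 0, 0, 0, 0]]}}

```text
time: 33.72
tool_pos: [525.7, 224.1, 216.8]
tcp_rot: [0.508, 0.493, -0.507, 0.492]
force: [-3.0, -1.3, 11.9]
width: -0.001
```

Call:
{"op": "jog_arm", "data": {"increments": [[1, 0, 0, -2, 0, 0, 0], [1, 0, 0, -1.5, 0, 0, 0], [1, 0, 0, 0, 0, 0, 0]]}}

```text
time: 33.97
tool_pos: [525.7, 223.8, 216.3]
tcp_rot: [0.508, 0.493, -0.507, 0.492]
force: [-7.5, -2.3, 31.2]
width: -0.002
```

Call:
{"op": "jog_arm", "data": {"increments": [[1, 0, 0, 4, 0, 0, 0], [1, 0, 0, 10, 0, 0, 0], [1, 0, 0, 20, 0, 0, 0], [1, 8, 0, 35, 0, 0, 0], [1, 12, 0, 35, 0, 0, 0], [1, 0, 0, 0, 0, 0, 0]]}}

```text
time: 34.47
tool_pos: [549.2, 224.2, 322.3]
tcp_rot: [0.512, 0.49, -0.503, 0.495]
force: [2.1, -0.3, 1.0]
width: 0.002
```

```bash
python3 -c "
from h import *
r.grab_frame('top')
view('side','n3s',(190,100,310,200),6,[])
pose();plan(553.3,259.9,320,-.036)
"
```

```text
t 34.57 pos [545.8 224.3 316.7] xax [ 0.002  0.001 -1.   ] jawdeg -1.66 w -0.002 F [-0.7 -0.4 -0.1]
t 34.57 pos [545.8 224.3 316.7] delta [ 7.5 35.6  3.3] rv [-0.07  0.13 -0.4 ] w -0.002 F [-0.7 -0.4 -0.1] q7 -0.16
```

View pics/n3s.png

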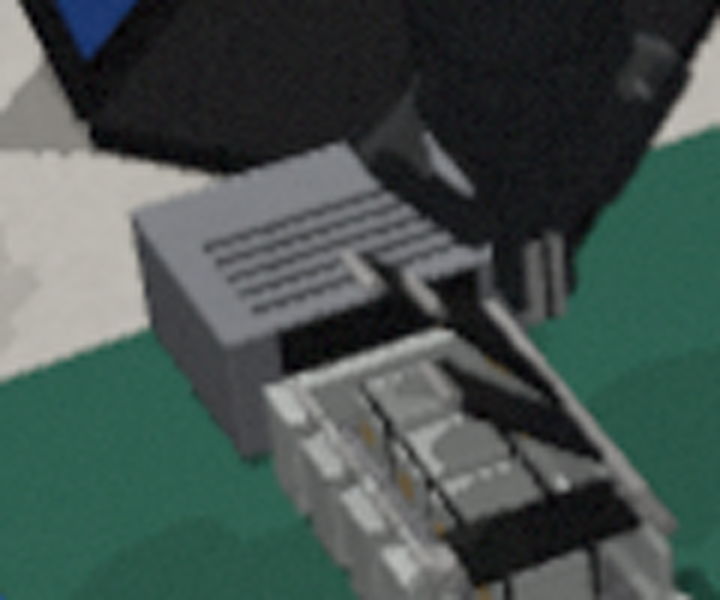

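Call:
{"op": "jog_arm", "data": {"increments": [[1, 7.5, 35.6, 3, 0, 0, -0.3], [1, 0, 0, 0, 0, 0, 0], [1, 0, 0, -36, 0, 0, 0], [1, -3, 0.1, -15, 0, 0, 0], [1, -6, 0.2, -10, 0, 0, 0], [1, -7, 0.2, -10, 0, 0, 0], [1, -5, 0.2, -10, 0, 0, 0], [1, -3, 0.1, -10, 0, 0, 0]]}}

```text
time: 35.23
tool_pos: [527.8, 260.8, 225.4]
tcp_rot: [-0.507, -0.492, 0.509, -0.491]
force: [1.5, -0.1, 0.9]
width: 0.0
```

Call:
{"op": "jog_arm", "data": {"increments": [[1, -2, 0.1, -7, 0, 0, 0], [1, -1, 0, -3, 0, 0, 0], [1, 0, 0, -2, 0, 0, 0], [1, 0, 0, -2, 0, 0, 0], [1, 0, 0, -1, 0, 0, 0], [1, 0, 0, 0, 0, 0, 0]]}}

```text
time: 35.73
tool_pos: [525.7, 260.4, 216.4]
tcp_rot: [0.509, 0.492, -0.508, 0.49]
force: [-7.5, -2.9, 29.3]
width: -0.0
```

Call:
{"op": "jog_arm", "data": {"increments": [[1, 0, 0, 4, 0, 0, 0], [1, 0, 0, 10, 0, 0, 0], [1, 0, 0, 20, 0, 0, 0], [1, 8, 0, 35, 0, 0, 0], [1, 12, 0, 35, 0, 0, 0], [1, 0, 0, 0, 0, 0, 0]]}}

```text
time: 36.23
tool_pos: [549.7, 260.8, 323.2]
tcp_rot: [0.513, 0.489, -0.504, 0.493]
force: [1.7, -0.1, 1.1]
width: 0.0
```

```bash
python3 -c "
from h import *
r.grab_frame('top')
view('side','n4s',(190,100,310,200),6,[])
plan(554.7,296.9,320,-.036)
"
```

```text
t 36.33 pos [546.3 260.9 317.4] delta [ 8.4 36.   2.6] rv [-0.07  0.11 -0.11] w 0.001 F [-0.6  0.3 -0.6] q7 -0.22
```

View pics/n4s.png

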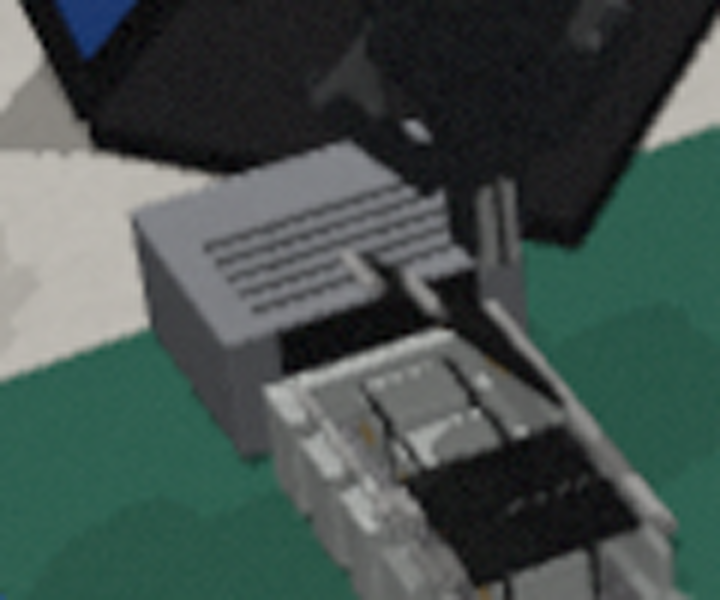

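Cover 2 is shut too. Same for cover 3.

Call:
{"op": "jog_arm", "data": {"increments": [[1, 8.2, 36, 2.5, 0, 0, 0], [1, 0, 0, 0, 0, 0, 0], [1, 0, 0, -36, 0, 0, 0], [1, -3, 0.1, -15, 0, 0, 0], [1, -6, 0.2, -10, 0, 0, 0], [1, -7, 0.2, -10, 0, 0, 0], [1, -5, 0.2, -10, 0, 0, 0], [1, -3, 0.1, -10, 0, 0, 0]]}}

```text
time: 37.0
tool_pos: [528.9, 297.7, 225.6]
tcp_rot: [-0.507, -0.492, 0.509, -0.491]
force: [2.1, 0.3, 1.7]
width: 0.001
```

Call:
{"op": "jog_arm", "data": {"increments": [[1, -2, 0.1, -7, 0, 0, 0], [1, -1, 0, -3, 0, 0, 0], [1, 0, 0, -2, 0, 0, 0], [1, 0, 0, -2, 0, 0, 0], [1, 0, 0, -1, 0, 0, 0], [1, 0, 0, 0, 0, 0, 0]]}}

```text
time: 37.5
tool_pos: [526.7, 297.3, 216.5]
tcp_rot: [-0.508, -0.492, 0.509, -0.49]
force: [-7.8, -2.5, 25.6]
width: -0.001
```

Call:
{"op": "jog_arm", "data": {"increments": [[1, 0, 0, 4, 0, 0, 0], [1, 0, 0, 10, 0, 0, 0], [1, 0, 0, 20, 0, 0, 0], [1, 8, 0, 35, 0, 0, 0], [1, 12, 0, 35, 0, 0, 0], [1, 0, 0, 0, 0, 0, 0]]}}

```text
time: 38.0
tool_pos: [550.9, 297.7, 324.0]
tcp_rot: [0.514, 0.489, -0.504, 0.493]
force: [1.5, -0.1, 0.9]
width: 0.001
```

```bash
python3 -c "
from h import *
r.grab_frame('top')
view('side','n5s',(190,100,310,200),6,[])
plan(556,333.9,320,-.036)
"
```

```text
t 38.1 pos [547.6 297.7 318.1] delta [ 8.4 36.2  1.9] rv [-0.08  0.12 -0.1 ] w 0.002 F [-0.7  0.5  0. ] q7 -0.28
```

View pics/n5s.png

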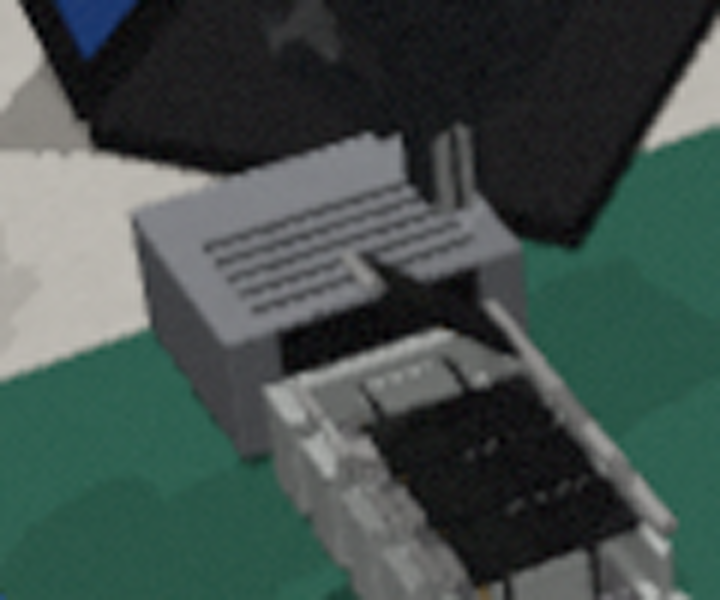

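Call:
{"op": "jog_arm", "data": {"increments": [[1, 8.2, 36.2, 2, 0, 0, 0], [1, 0, 0, 0, 0, 0, 0], [1, 0, 0, -36, 0, 0, 0], [1, -3, 0.1, -15, 0, 0, 0], [1, -6, 0.2, -10, 0, 0, 0], [1, -7, 0.2, -10, 0, 0, 0], [1, -5, 0.2, -10, 0, 0, 0], [1, -3, 0.1, -10, 0, 0, 0]]}}

```text
time: 38.77
tool_pos: [530.1, 334.7, 225.6]
tcp_rot: [-0.507, -0.492, 0.509, -0.491]
force: [1.7, 0.2, 1.8]
width: -0.001
```

Call:
{"op": "jog_arm", "data": {"increments": [[1, -2, 0.1, -7, 0, 0, 0], [1, -1, 0, -3, 0, 0, 0], [1, 0, 0, -2, 0, 0, 0], [1, 0, 0, -2, 0, 0, 0], [1, 0, 0, -1.5, 0, 0, 0], [1, 0, 0, 0, 0, 0, 0]]}}

```text
time: 39.27
tool_pos: [528.0, 334.4, 216.5]
tcp_rot: [-0.508, -0.492, 0.509, -0.49]
force: [-8.3, -4.1, 25.8]
width: -0.0
```

Call:
{"op": "jog_arm", "data": {"increments": [[1, 0, 0, 4, 0, 0, 0], [1, 0, 0, 10, 0, 0, 0], [1, 0, 0, 20, 0, 0, 0], [1, 8, 0, 35, 0, 0, 0], [1, 12, 0, 35, 0, 0, 0], [1, 0, 0, 10, 0, 0, 0]]}}

```text
time: 39.77
tool_pos: [551.3, 334.7, 331.9]
tcp_rot: [0.512, 0.49, -0.505, 0.493]
force: [0.5, 0.5, 1.0]
width: -0.003
```

Call:
{"op": "jog_arm", "data": {"increments": [[1, -5, -40, 0, 0, 0, 0], [1, -5, -40, 0, 0, 0, 0], [1, -5, -40, 0, 0, 0, 0], [1, -5, -40, 0, 0, 0, 0], [1, -5, -40, 0, 0, 0, 0], [1, -5, -40, 0, 0, 0, 0], [1, -5, -40, 0, 0, 0, 0], [1, -5, -40, 0, 0, 0, 0]]}}

```text
time: 40.43
tool_pos: [507.5, 13.4, 325.9]
tcp_rot: [-0.508, -0.492, 0.508, -0.491]
force: [1.3, -0.3, 0.1]
width: -0.002
```

Call:
{"op": "jog_arm", "data": {"increments": [[1, -5, -40, 0, 0, 0, 0], [1, -5, -40, 0, 0, 0, 0], [1, -5, -40, 0, 0, 0, 0], [1, 0, -20, 0, 0, 0, 0], [1, 0, 0, 0, 0, 0, 0]]}}

```text
time: 40.85
tool_pos: [491.9, -131.3, 326.5]
tcp_rot: [-0.51, -0.488, 0.512, -0.49]
force: [0.6, 0.2, 1.2]
width: 0.0
```

```bash
python3 -c "
from h import *
pose()
view('side','o1s',(200,110,320,210),6,[])
view('top','o1t',(130,190,270,290),5,[])
f=shot('top','o1top')
"
```

```text
t 40.85 pos [ 491.9 -131.3  326.5] xax [-0.    -0.004 -1.   ] jawdeg -2.55 w 0.0 F [0.6 0.2 1.2]
```

View pics/o1s.png

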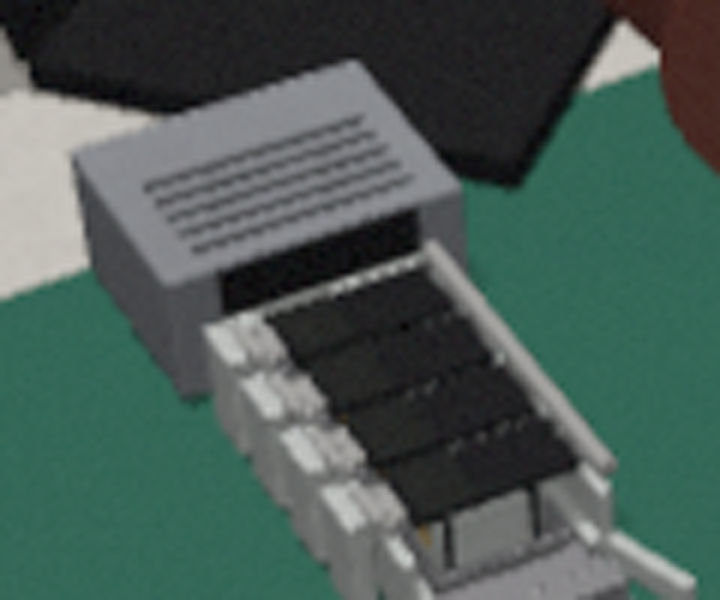

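View pics/o1t.png

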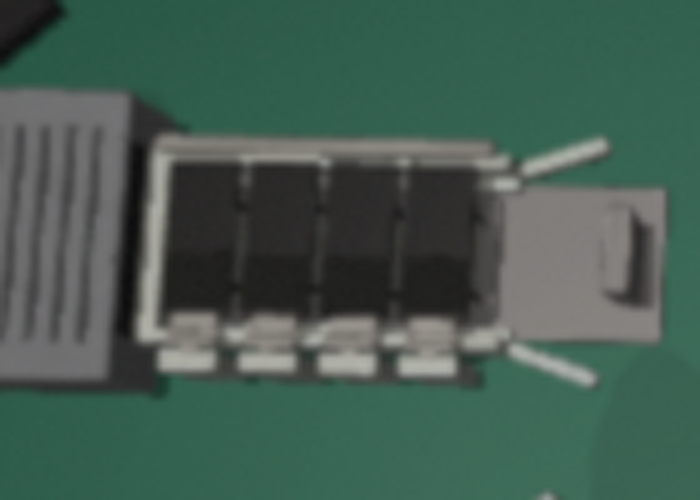

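View pics/o1top.png

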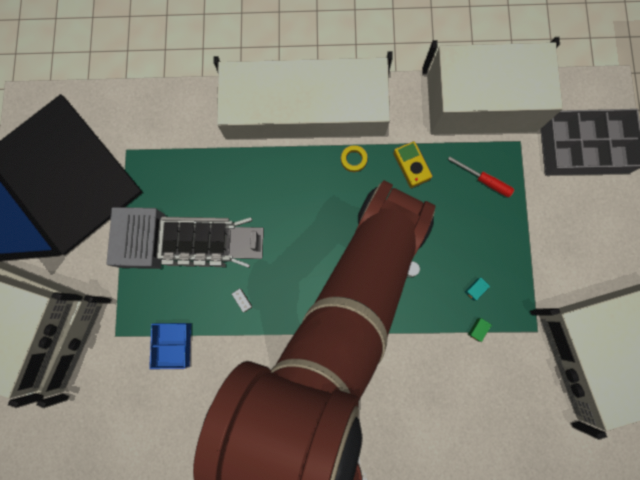

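Call:
{"op": "jog_arm", "data": {"increments": [[1, 6, 30, 0, 0, 0, 0], [1, 6, 32, 0, 0, 0, 0], [1, 6, 32, 0, 0, 0, 0], [1, 6, 32, 0, 0, 0, 0], [1, 6, 32, 0, 0, 0, 0], [1, 6, 32, 0, 0, 0, 0], [1, 6, 25, 0, 0, 0, 0], [1, 2, 15, 0, 0, 0, 0]]}}

```text
time: 41.67
tool_pos: [536.9, 112.0, 325.5]
tcp_rot: [0.506, 0.495, -0.505, 0.493]
force: [0.1, 0.4, -0.7]
width: -0.001
```

Call:
{"op": "jog_arm", "data": {"increments": [[1, 0, 0, 0, 0, 0, 0], [1, 0, 0, -35, 0, 0, 0], [1, 0, 0, -35, 0, 0, 0], [1, 0, 0, -30, 0, 0, 0], [1, 0, 0, -20, 0, 0, 0], [1, 0, 0, 0, 0, 0, 0], [1, 0, 0, 0, 0, 0, 0]]}}

```text
time: 42.25
tool_pos: [536.7, 105.1, 205.5]
tcp_rot: [-0.507, -0.492, 0.509, -0.491]
force: [-1.3, -0.5, 0.2]
width: -0.002
```

```bash
python3 -c "
from h import *
r.grab_frame('top')
pose()
view('side','p1s',(230,130,350,230),6,[])
"
```

```text
t 42.3 pos [537.5 105.  206.8] xax [ 0.  0. -1.] jawdeg -1.91 w -0.001 F [0.3 0.4 1.3]
```

View pics/p1s.png

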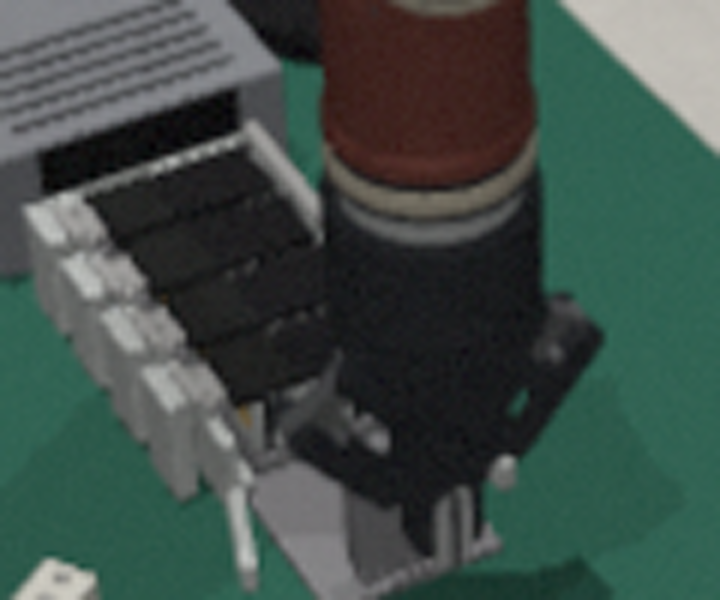

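Call:
{"op": "jog_arm", "data": {"increments": [[1, 0.3, 7, 0, 0, 0, 0], [1, 0.1, 3, 0, 0, 0, 0], [1, 0.1, 2, 0, 0, 0, 0], [1, 0, 2, 0, 0, 0, 0], [1, 0, 0, 0, 0, 0, 0]]}}

```text
time: 42.77
tool_pos: [537.9, 119.7, 206.6]
tcp_rot: [0.508, 0.492, -0.508, 0.492]
force: [-0.3, 0.6, 0.7]
width: -0.0
```

Call:
{"op": "jog_arm", "data": {"increments": [[1, 0, 2, 0, 0, 0, 0], [1, 0, 2, 0, 0, 0, 0], [1, 0, 0, 0, 0, 0, 0]]}}

```text
time: 43.02
tool_pos: [537.9, 121.8, 206.3]
tcp_rot: [-0.508, -0.491, 0.509, -0.492]
force: [-0.1, -3.0, 1.6]
width: 0.001
```

Call:
{"op": "jog_arm", "data": {"increments": [[1, 0, 2, 0, 0, 0, 0], [1, 0, 2, 0, 0, 0, 0], [1, 0, 0, 0, 0, 0, 0]]}}

```text
time: 43.27
tool_pos: [537.9, 122.6, 206.4]
tcp_rot: [-0.508, -0.489, 0.511, -0.492]
force: [-0.3, -9.5, 3.5]
width: -0.002
```

Call:
{"op": "jog_arm", "data": {"increments": [[1, 0, 2, 0, 0, 0, 0], [1, 0, 2, 0, 0, 0, 0], [1, 0, 0, 0, 0, 0, 0]]}}

```text
time: 43.52
tool_pos: [537.9, 123.5, 206.4]
tcp_rot: [-0.507, -0.487, 0.513, -0.492]
force: [-0.9, -14.6, 3.8]
width: -0.001
```

```bash
python3 -c "
from h import *
pose()"
```

```text
t 43.52 pos [537.9 123.5 206.4] xax [-0.    -0.011 -1.   ] jawdeg -2.33 w -0.001 F [ -0.9 -14.6   3.8]
```

Call:
{"op": "jog_arm", "data": {"increments": [[1, 0, -8, 0, 0, 0, 0], [1, 0, -12, 0, 0, 0, 0], [1, 0, -5, 20, 0, 0, 0], [1, 0, 0, 35, 0, 0, 0], [1, 0, 0, 35, 0, 0, 0], [1, 0, -10, 30, 0, 0, 0], [1, -5, -35, 0, 0, 0, 0], [1, -5, -40, 0, 0, 0, 0]]}}

```text
time: 44.18
tool_pos: [528.8, 23.5, 328.2]
tcp_rot: [0.509, 0.493, -0.504, 0.494]
force: [0.1, -1.4, -1.5]
width: 0.001
```

Call:
{"op": "jog_arm", "data": {"increments": [[1, -5, -40, 0, 0, 0, 0], [1, -5, -40, 0, 0, 0, 0], [1, -5, -40, 0, 0, 0, 0], [1, -5, -30, 0, 0, 0, 0], [1, 0, -10, 0, 0, 0, 0], [1, 0, 0, 0, 0, 0, 0], [1, 0, 0, 0, 0, 0, 0]]}}

```text
time: 44.77
tool_pos: [508.1, -138.4, 326.0]
tcp_rot: [0.509, 0.492, -0.508, 0.491]
force: [-0.3, 1.3, 0.5]
width: -0.003
```

```bash
python3 -c "
from h import *
pose()
view('side','q1s',(200,110,320,210),6,[])
view('top','q1t',(130,190,270,290),5,[(TRAY[:1]+TRAY[2:],(541,278.8,-.036,0),(0,255,255))])
"
```

```text
t 44.77 pos [ 508.1 -138.4  326. ] xax [ 0.     0.002 -1.   ] jawdeg -1.93 w -0.003 F [-0.3  1.3  0.5]
```

View pics/q1s.png

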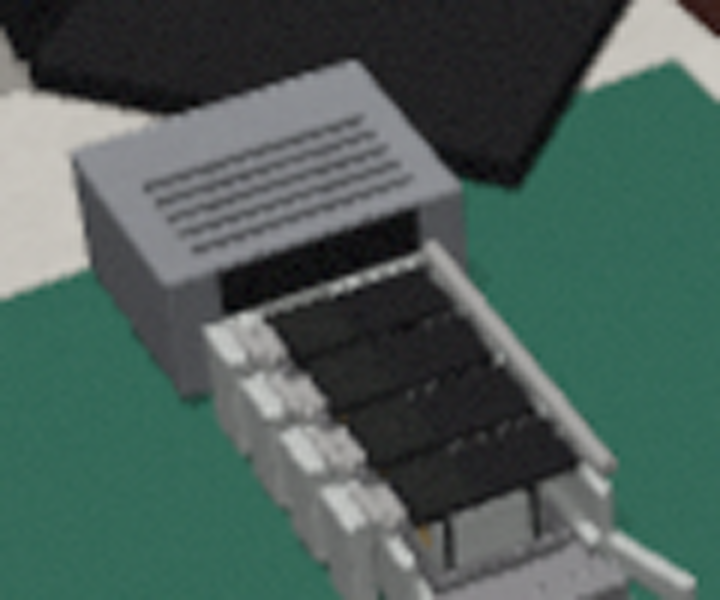

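View pics/q1t.png

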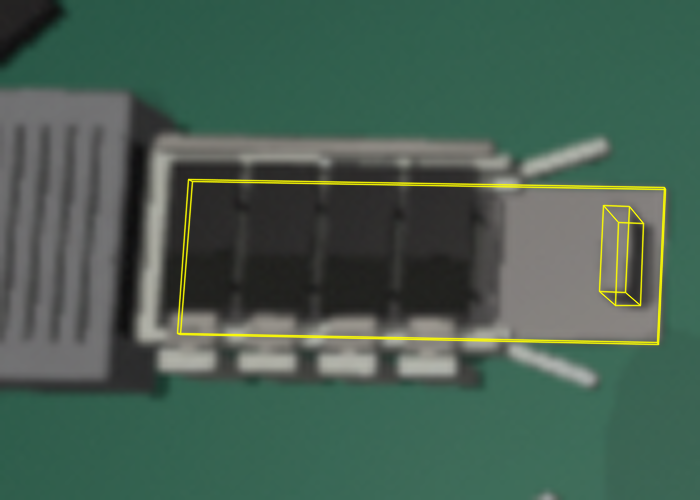

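```bash
python3 -c "
from workcell import r
print(r.close_job(), r.get_state()['time'])"
```

```text
the job is handed in; nothing more can be done
the job is handed in; nothing more can be done
```

The job is done and handed in at about 45 s. All four aluminium cells lie crosswise in the tray, the tray is home in the fixture, and all four covers are held shut.

- **Cells:** each one was set down at floor height. A side picture before the slide showed all four flat in their pockets.
- **Tray:** it stopped at the end of its travel and did not move under about 22 N on the first push. Sliding took about 7 to 9 N. After the covers were shut I pushed again with about 15 N and it still did not move.
- **Covers:** in the last pictures, with the arm clear, all four lie level under their catches.
- **Other things:** the tape, meter, driver, terminals, bin, jar and the turquoise and green look-alikes show no visible movement in the whole-table picture taken after the covers were shut.

Two readings disagreed, and neither caused a problem:
- The two cameras differed by about 2 mm in x.
- My first camera estimate put the fixture 2 to 4 mm short of where the tray stopped. Redrawing the fixture at the stop position matched the top picture to within about a pixel, but the side picture slightly less well.

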